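# Pack the cheese moulds into the carrying tray

## Task

Gather the three perforated cheese moulds into the grey tray, each upright and in the middle of the seat of its own shape and size: wide round mould in the large ring, tall narrow mould in the small ring, square mould in the square frame. Only when all three stand in the tray and are let go, set the follower (the disc with the upright grip) down inside the wide mould, flat on its floor. Leave the jug with the handle and the lidded tub standing where they are.

Things in the scene. Friction and masses are not known exactly. Their poses are not given: they have to be found in the camera images.
- wide_mould: Wide round cheese mould: open-topped white plastic pot with straight sides and dark drain holes in side and floor, no handle. Outer diameter 68 mm, height 60, wall 3, floor 4 thick. About 70 g. Starts upright on the bench. Origin: centre of its underside, z up.
- tall_mould: Tall narrow round cheese mould: open-topped white plastic pot with straight sides and dark drain holes. Outer diameter 44 mm, height 80, wall 3, floor 4 thick. About 50 g. Starts upright on the bench. Origin: centre of its underside, z up.
- square_mould: Square cheese mould: open-topped white plastic pot with dark drain holes. 48 x 48 mm outside, height 50, wall 3, floor 3 thick. About 60 g. Starts upright on the bench. Origin: centre of its underside, z up, x and y square to its sides.
- follower: Follower (pressing disc): solid white disc of diameter 46 mm, 12 thick, with an upright central stem of diameter 16, ending in a round grip of diameter 22 from 62 to 90 mm above the underside; inside the wide mould the grip stands above the rim. About 80 g. Starts standing on its disc on the bench. Origin: centre of its underside, z up.
- jug: Look-alike, not a mould: white measuring jug as wide and tall as the wide mould (diameter 68 mm, height 60), but without drain holes and with a handle on its own +y side that reaches 62 mm from its axis; the handle points roughly towards the robot. Origin: centre of its underside. It stays where it stands.
- tub: Look-alike, not a mould: white closed tub with a lid, as tall as the tall mould (body diameter 44 mm, lid 48, height 81). Origin: centre of its underside. It stays where it stands.
- tray: Grey plastic carrying tray, fixed to the bench, 320 mm along its x and 130 along its y, outer walls 16 high and 4 thick, floor 4 thick. Three aluminium seats stand on its floor in a row along its x, 100 mm apart (-100, 0, +100 from its middle), in any order. Origin: centre of its underside, z up.
- seat_wide: Largest aluminium ring on the tray's floor, seat of the wide mould: inner diameter 88 mm, outer 96, 12 high, open inside down to the tray's floor. Fixed. Origin: centre of its underside, which is the level of the tray's floor (4 mm above the bench); turned like the tray.
- seat_tall: Smaller aluminium ring on the tray's floor, seat of the tall mould: inner diameter 64 mm, outer 72, 12 high, open inside. Fixed. Origin: centre of its underside, at the level of the tray's floor; turned like the tray.
- seat_square: Square aluminium frame on the tray's floor, seat of the square mould: 70 x 70 mm inside, 78 x 78 outside, 12 high, open inside. Fixed. Origin: centre of its underside, at the level of the tray's floor; sides along the tray's x and y.
There are look-alikes about, which are no part of the job. Leave any green or orange look-alike of the wide_mould alone.

How it is judged:
By the outcome, as a careful person would: the job done as asked, in the order asked, and still so for the second after the job is handed in, with the robot touching nothing.
It also fails if it takes over 118 s, if anything falls off the work surface, if the arm or the gripper's body presses on something with over 40 N, if the wrist force passes 120 N, or if a joint passes its speed limit or range.

## Robot

A 6-joint arm with a two-finger parallel gripper is mounted at the origin on the work surface. World frame = base frame: x ahead of the robot, y to its left, z up, the work surface at z = 0. Lengths are in m, angles in rad, forces in N, time in s.
With the tool pointing down it reaches from about 0.425 to 0.95 m from the base axis. Payload 3.5 kg.
Tool frame: the origin (TCP) lies at the very end of the fingers, on their centre line; the grasp point (between the pads) lies 19 mm behind it; z points along the fingers, y is the line along which they close (so a half turn about z gives the same grasp; the last joint's range is limited). The gripper opens to 85 mm and grips with 20 to 120 N. Pads are 22 mm wide; open, the fingers measure 114 mm over their backs; the gripper's body (76 mm by 85 mm) begins 54 mm behind the grasp point. The pads swing forward as they close: fully open they stand 13 mm farther back than shut.
Start: joints at [1.105, 0.286, 1.577, -0, 1.279, -0.15], TCP at [0.21, 0.642, 0.231] pointing down, gripper open.
Joint ranges: [-2.77, 2.77], [-0.9, 2.22], [0.21, 2.48], [-1.53, 4.67], [0.24, 2.81], [-2.84, 2.84]. Speed limits (rad/s): [2.79, 2.79, 3.14, 3.14, 3.14, 3.14].

## Interface

Orientations are given as a unit quaternion [x, y, z, w].
In Python, from plant import get_state, read_camera, sign_off, recognise gives the robot as it stands.
- The arm moves only by the tool arm_command, never from a script. Its argument "steps" is a list of rows, each an object with "translation": the shift along the tool's x, y, z scaled (see below), a list of three; "twist": the turn, a rotation vector about the tool's x, y, z scaled (see below), a list of three; "fingers": the opening, from -1 (shut) to 1 (fully open). In form: [{"translation": [x, y, z], "twist": [rx, ry, rz], "fingers": fingers}, ...]. A call has 1 to 5 rows; each row is the pose to reach, as a shift and turn from the pose commanded when the call began, along the tool's axes at that moment; what a row does not reach only later rows make up. The controller multiplies each number of a shift by 75 cm and each number of a turn by 60 degrees. A row lasts 1/8 s, in which the tool goes at most 62.5 mm and 10.7 degrees, less where a joint would pass 70% of its speed; a pose out of reach is approached as far as the arm can. A call with a number of a shift or a turn outside -1 to 1 is refused whole. A call with a gripper value outside its range is refused whole. The fingers move at their own pace and stop on an object; "grip_force" is the grip in N (left out, the last holds). Time passes only in rows, so rows that repeat a pose let the fingers close. It gives the time, the measured TCP pose, the force, the opening and the grip force at its end, in the units of the state.
- get_state(): the state, without advancing time (a new reading comes with each control period).
- read_camera(name): name is "scene" or "side" or "wrist"; returns a dict with "pixels" (420x560x3 uint8, red, green, blue), "K" (3x3 intrinsics, pixels), "R" (3x3) and "t" (3): a world point X has camera coordinates R X + t; the wrist camera has in their place "T_tool_cam" (4x4, takes a point from camera to tool coordinates, whose origin is the TCP and whose axes are the flange's). Camera axes: x right, y down, z forward; pixel columns grow to the right and rows downward; lengths in m; the calibration is good to about 2 mm. A picture is of the moment at which its call begins: read the wrist's pose just before it. There is no depth.
- sign_off(): hands the job in; it is judged then, once.
Trained networks look in a picture, given as the dict that the camera call returned (one of the last four; its "shot" number tells which), for a name from the list of things; names that differ only in an ending like _2 or _b are one class to them, and where a whole thing is asked for, a point or a joint stands for the part that bears it (a point fixed in the world has none). Each returns a list of dicts, best first, with "conf" (0 to 1); they miss things now and then, are a little off and sometimes report something else, mostly with a low value. They report only what shows in the picture. A call takes as long as a camera call. They do not tell look-alikes from the thing itself.
- recognise(picture, query): "point" ([row, column] in pixels, amid what is visible of it).
The state is a dict: "time": time; "qpos": joint angles; "dq": joint speeds; "joint_efforts": joint torques, N m; "eef_pos": TCP position; "tcp_rot": TCP orientation; "contact_force": force on the tool from outside, world axes, zero at the start; "wrist_torque": the same for the moment, N m; "opening": opening from 0.0 (shut) to 1.0 (fully open); "finger_force": force on a finger pad.
Only numpy, scipy, OpenCV 4.12 (cv2) and the standard library are available. Lean on these libraries where they do the work, as an engineer would, in place of code of your own. Each camera call takes 0.05 s, during which the arm holds its last target. There are 200 camera calls.

## Working session

There is one attempt and no reset: what is moved stays moved. The work goes in short steps, Python scripts to look and compute and a tool call to move; the robot and the scene stay as the last step left them, time stands still between calls to the robot, and variables do not carry over. Pictures are saved under pics/ and viewed, at most 14 in all, crops included, and the job is handed in when it is done.

Besides the shell and the picture viewer there is one more tool, called as name(argument=value, ...), one argument or row to a line, values as JSON. arm_command: Moves the arm, as the interface text tells. Shifts and turns lie within -1 to 1; 1 stands for 75 cm of shift or 60 degrees of turn. Its arguments: {"type":"object","properties":{"steps":{"type":"array"},"grip_force":{"type":"number"}},"required":["steps"]}

```bash
mkdir -p pics && ls
cat > h.py <<'E'
import numpy as np, cv2, json
from plant import get_state, read_camera, sign_off, recognise
from scipy.spatial.transform import Rotation as Ro
def save(p,n): cv2.imwrite('pics/'+n+'.png', cv2.cvtColor(p['pixels'],cv2.COLOR_RGB2BGR))
def ray(p,rc,z,s=None):
    d=np.linalg.inv(p['K'])@np.array([rc[1],rc[0],1.])
    if 'R' in p: o=-p['R'].T@p['t']; d=p['R'].T@d
    else:
        T=np.array(p['T_tool_cam']); R=Ro.from_quat(s['tcp_rot']).as_matrix()
        o=R@T[:3,3]+s['eef_pos']; d=R@T[:3,:3]@d
    return o+d*(z-o[2])/d[2]
E
python3 - <<'E'
from h import *
s=get_state();print(s)
for n in ['scene','side','wrist']:
    p=read_camera(n);save(p,n+'0')
    if n=='wrist': print(p['T_tool_cam'],p['K'])
    for q in ['wide_mould','tall_mould','square_mould','follower','jug','tub','tray','seat_wide','seat_tall','seat_square']:
        r=recognise(p,q)
        print(n,q,[(np.round(x['point']).tolist(),round(x['conf'],2),ray(p,x['point'],0.03,s)[:2].round(3).tolist()) for x in r[:4]])
E
```

```text
pics
{'time': 0.0, 'qpos': array([ 1.10499770e+00,  2.87204590e-01,  1.57821517e+00,  2.12180065e-05,
        1.27857572e+00, -1.49992488e-01]), 'dq': array([-2.20787805e-04, -3.22980165e-05,  1.59613031e-03, -1.02194143e-03,
        8.87908987e-04, -9.67657621e-04]), 'joint_efforts': array([ 1.63241398e-04, -4.05992067e+01, -2.92616719e+01, -9.09144273e-05,
        5.84724228e-03, -9.58232448e-06]), 'eef_pos': array([0.20930262, 0.64102841, 0.22990055]), 'tcp_rot': array([ 1.57250628e-01,  9.87557996e-01, -1.14183856e-03, -3.73771301e-04]), 'contact_force': array([-0.41782645, -0.435318  , -0.62088962]), 'wrist_torque': array([-0.01997075, -0.04489773,  0.04417416]), 'finger_force': 0.0, 'opening': 0.9997173059830742}
scene wide_mould [([162.0, 185.0], 0.95, [0.602, -0.351]), ([204.0, 178.0], 0.84, [0.697, -0.285]), ([194.0, 128.0], 0.74, [0.738, -0.39]), ([290.0, 414.0], 0.21, [0.589, 0.205])]
scene tall_mould [([220.0, 288.0], 0.82, [0.596, -0.072]), ([290.0, 415.0], 0.22, [0.588, 0.206])]
scene square_mould []
scene follower [([153.0, 280.0], 0.9, [0.46, -0.191])]
scene jug [([17
[... 976 characters left out ...]
354.0], 0.98, [0.439, 0.182])]
side seat_square [([333.0, 311.0], 0.72, [0.513, 0.219])]
[[ 1.05937617e-03 -9.57760107e-01 -2.87566436e-01  7.40465432e-02]
 [ 9.99999261e-01  8.43351133e-04  8.75092803e-04  9.76759848e-05]
 [-5.95609497e-04 -2.87567151e-01  9.57760293e-01 -1.42139850e-01]
 [ 0.00000000e+00  0.00000000e+00  0.00000000e+00  1.00000000e+00]] [[323.39391508   0.         281.93802332]
 [  0.         323.39391508 211.09878251]
 [  0.           0.           1.        ]]
wrist wide_mould []
wrist tall_mould []
wrist square_mould []
wrist follower []
wrist jug []
wrist tub []
wrist tray [([413.0, 82.0], 0.53, [0.424, 0.285])]
wrist seat_wide []
wrist seat_tall []
wrist seat_square []
```

View pics/scene0.png

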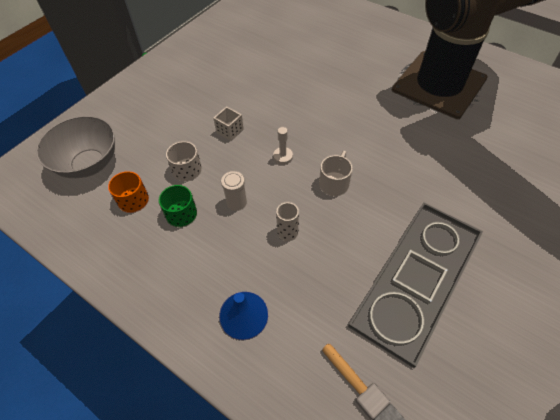

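View pics/side0.png

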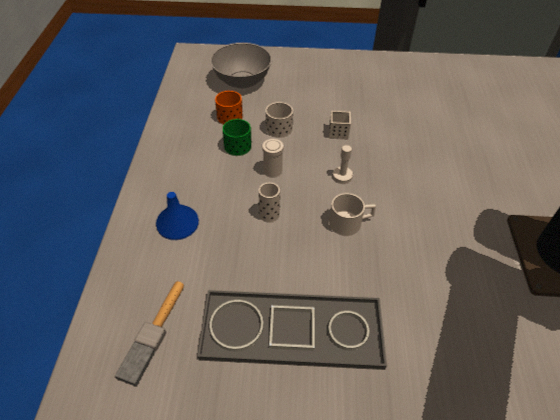

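Candidates (scene row, col):
- **Wide mould:** white perforated pot (160,183). Its look-alikes are green (206,178), orange (192,128) and the jug with handle (175,336).
- **Tall mould:** perforated (220,288). Its look-alike is the lidded tub (190,233).
- **Square mould:** (122,229).
- **Follower:** (145,283).

Next I check the choice in a close crop and rectify the tray.

```bash
cat >> h.py <<'E'
def rect(p,x0,x1,y0,y1,z,k):
    "top-down view of plane z: col = (x-x0)*k, row=(y1-y)*k"
    P=np.array([[x0,y1,z],[x1,y1,z],[x1,y0,z],[x0,y0,z]]); c=P@p['R'].T+p['t']; u=c@p['K'].T; u=(u[:,:2]/u[:,2:]).astype(np.float32)
    w,h=int((x1-x0)*k),int((y1-y0)*k)
    return cv2.warpPerspective(p['pixels'][:,:,::-1].copy(),cv2.getPerspectiveTransform(u,np.float32([[0,0],[w,0],[w,h],[0,h]])),(w,h))
E
python3 - <<'E'
from h import *
a=read_camera('scene');b=read_camera('side')
ims=[rect(p,.36,.76,.1,.28,.016,1900) for p in (a,b)]
ims=[cv2.resize(i,(760,290)) for i in [cv2.resize(i,(760,342)) for i in ims]] if 0 else [cv2.resize(i,(640,288)) for i in ims]
cv2.imwrite('pics/tray.png',np.vstack(ims))
c=[cv2.resize(a['pixels'][95:255,95:375,::-1],None,fx=2,fy=2,interpolation=3),cv2.resize(b['pixels'][85:245,170:450,::-1],None,fx=2,fy=2,interpolation=3)]
cv2.imwrite('pics/crop.png',cv2.resize(np.vstack(c),None,fx=.9,fy=.9))
E
```

```text
(no output)
```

View pics/tray.png

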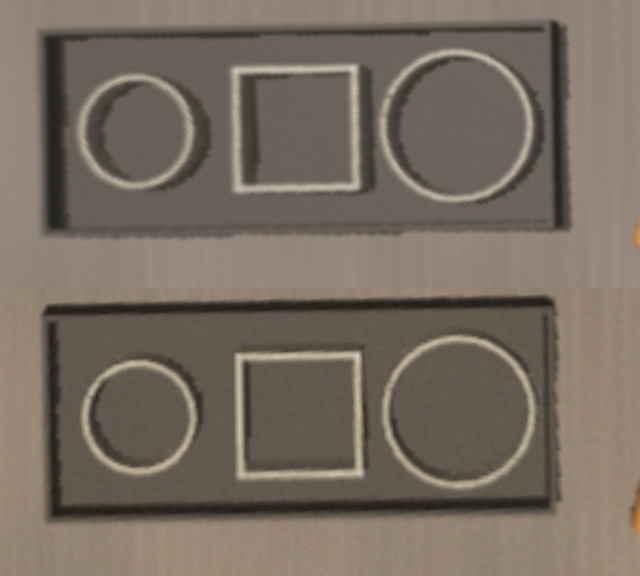

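View pics/crop.png

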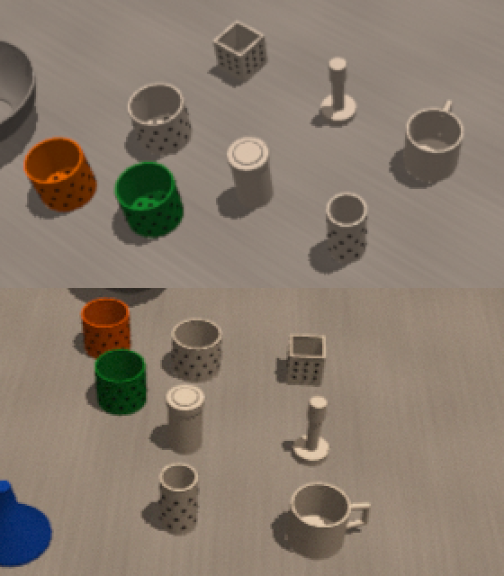

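Both crops confirm the picks: the perforated white pot is the wide mould (not the green, orange or jug), and the open perforated pot is the tall one (not the lidded tub). In the rectified tray, the rings lie at about (0.647,0.202), (0.546,0.200) and (0.446,0.199), with yaw about 0.9°.

```bash
cat >> h.py <<'E'
def go(x,y,z,ang=None):
    "deltas from the measured pose to TCP x,y,z with tool x at ang deg, pointing down"
    s=get_state();R=Ro.from_quat(s['tcp_rot']);d=R.inv().apply(np.array([x,y,z])-s['eef_pos'])
    a=np.deg2rad(ang if ang is not None else np.rad2deg(np.arctan2(*R.as_matrix()[1::-1,0])))
    G=Ro.from_matrix(np.array([[np.cos(a),np.sin(a),0],[np.sin(a),-np.cos(a),0],[0,0,-1]]))
    print('t',round(s['time'],2),'tr',(d/.75).round(4).tolist(),'tw',np.rad2deg((R.inv()*G).as_rotvec()/60).round(4).tolist(),'rows',round(np.linalg.norm(d)/.0625,1),'pos',s['eef_pos'].round(4),'q',np.round(s['qpos'],2),'op',round(s['opening'],3),'F',s['contact_force'].round(1))
E
python3 - <<'E'
from h import *
a=read_camera('scene');b=read_camera('side')
pts={'wide':((157,104),(197,46),.06),'tall':((347,209),(179,190),.08),'square':((240,38),(307,58),.05),'follower':((337,65),(318,115),.09)}
for n,(u,v,z) in pts.items():
    print(n,ray(a,(95+u[1]/1.8,95+u[0]/1.8),z)[:2].round(4),ray(b,(85+v[1]/1.8,170+v[0]/1.8),z)[:2].round(4))
for n,u,z in [('tub',(249,154),.081),('jug',(434,130),.06)]: print(n,ray(a,(95+u[1]/1.8,95+u[0]/1.8),z)[:2].round(4))
go(.60,-.08,.26,180)
E
```

```text
wide [ 0.6016 -0.3518] [ 0.6016 -0.3505]
tall [ 0.6055 -0.0659] [ 0.6056 -0.0629]
square [ 0.4487 -0.3488] [ 0.4507 -0.3477]
follower [ 0.4471 -0.192 ] [ 0.4457 -0.1888]
tub [ 0.6084 -0.1987]
jug [ 0.444  -0.0539]
t 1.85 tr [-0.7936, -0.7529, -0.0382] tw [0.0, -0.0, -0.3016] rows 13.1 pos [0.2096 0.6416 0.2313] q [ 1.1   0.29  1.58  0.    1.28 -0.15] op 1.004 F [ 0.4 -0.8  0.9]
```

arm_command(
  steps=[
    {"translation": [-0.7936, -0.7529, -0.0382], "twist": [0, 0, -0.3016], "fingers": 1},
    {"translation": [-0.7936, -0.7529, -0.0382], "twist": [0, 0, -0.3016], "fingers": 1},
    {"translation": [-0.7936, -0.7529, -0.0382], "twist": [0, 0, -0.3016], "fingers": 1},
    {"translation": [-0.7936, -0.7529, -0.0382], "twist": [0, 0, -0.3016], "fingers": 1},
    {"translation": [-0.7936, -0.7529, -0.0382], "twist": [0, 0, -0.3016], "fingers": 1},
  ],
  grip_force=30,
)

```text
time: 2.48
eef_pos: [0.3589, 0.3652, 0.2426]
tcp_rot: [-0.0, 1.0, 0.0, 0.0]
contact_force: [0.7, 0.7, 0.0]
opening: 1.005
finger_force: 0.0
```

```bash
python3 -c "
from h import *
go(.60,-.08,.26,180)"
```

```text
t 2.48 tr [-0.3213, -0.5937, -0.0231] tw [0.0004, 0.0009, 0.0004] rows 8.1 pos [0.3589 0.3652 0.2426] q [ 0.6  -0.09  1.96 -0.    1.27 -0.98] op 1.005 F [0.7 0.7 0. ]
```

arm_command(
  steps=[
    {"translation": [-0.1928, -0.3562, -0.0139], "twist": [0, 0, 0], "fingers": 1},
    {"translation": [-0.1928, -0.3562, -0.0139], "twist": [0, 0, 0], "fingers": 1},
    {"translation": [-0.1928, -0.3562, -0.0139], "twist": [0, 0, 0], "fingers": 1},
    {"translation": [-0.1928, -0.3562, -0.0139], "twist": [0, 0, 0], "fingers": 1},
    {"translation": [-0.1928, -0.3562, -0.0139], "twist": [0, 0, 0], "fingers": 1},
  ],
)

```text
time: 3.1
eef_pos: [0.5037, 0.0976, 0.2532]
tcp_rot: [0.0, 1.0, 0.0, 0.001]
contact_force: [0.1, 0.9, -0.4]
opening: 0.999
finger_force: 0.0
```

arm_command(
  steps=[
    {"translation": [-0.1285, -0.2375, -0.0092], "twist": [0, 0, 0], "fingers": 1},
    {"translation": [-0.1285, -0.2375, -0.0092], "twist": [0, 0, 0], "fingers": 1},
    {"translation": [-0.1285, -0.2375, -0.0092], "twist": [0, 0, 0], "fingers": 1},
    {"translation": [-0.1285, -0.2375, -0.0092], "twist": [0, 0, 0], "fingers": 1},
    {"translation": [-0.1285, -0.2375, -0.0092], "twist": [0, 0, 0], "fingers": 1},
  ],
)

```text
time: 3.72
eef_pos: [0.5992, -0.0788, 0.2592]
tcp_rot: [0.001, 1.0, 0.0, -0.0]
contact_force: [-0.5, 0.1, 0.1]
opening: 0.997
finger_force: 0.0
```

Run:
```python
from h import *
s=get_state();p=read_camera('wrist');save(p,'w1');go(.6055,-.065,.1)
for q,z in [('tall_mould',.06),('follower',.05),('tub',.06),('jug',.04)]:
    print(q,[(np.round(x['point']).tolist(),round(x['conf'],2),ray(p,x['point'],z,s)[:2].round(3).tolist()) for x in recognise(p,q)[:2]])
```

```text
t 3.77 tr [-0.0091, 0.0167, 0.2123] tw [0.0009, -0.0009, -0.0] rows 2.6 pos [ 0.5988 -0.0777  0.2592] q [-0.3   0.11  1.73  0.    1.3  -1.87] op 1.005 F [-0.8  0.2  0.1]
tall_mould [([196.0, 293.0], 0.94, [0.61, -0.066]), ([184.0, 41.0], 0.24, [0.597, -0.337])]
follower [([33.0, 170.0], 0.88, [0.449, -0.187])]
tub [([192.0, 170.0], 0.77, [0.606, -0.199])]
jug [([30.0, 306.0], 0.71, [0.445, -0.054])]
```

View pics/w1.png

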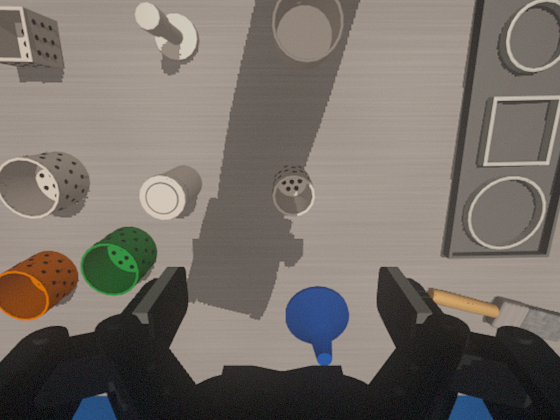

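The wrist view shows the tall rim at (194,293), the wide rim at (187,30), the follower grip top at (16,150), the wide ring at (213,507) and the square frame at (131,522).

Run:
```python
from h import *
s=get_state();p=read_camera('wrist')
for n,r,c,z in [('tall',194.5,293.5,.08),('wide',187,30,.06),('foll',16,150,.09),('ring',213,507,.016),('sq',131,522,.016)]: print(n,ray(p,(r,c),z,s).round(4))
```

```text
tall [ 0.6037 -0.0642  0.08  ]
wide [ 0.6011 -0.3478  0.06  ]
foll [ 0.4452 -0.189   0.09  ]
ring [0.6424 0.2052 0.016 ]
sq [0.5428 0.2024 0.016 ]
```

arm_command(
  steps=[
    {"translation": [-0.0073, 0.0183, 0.07], "twist": [0, 0, 0], "fingers": 1},
    {"translation": [-0.0073, 0.0183, 0.15], "twist": [0, 0, 0], "fingers": 1},
    {"translation": [-0.0073, 0.0183, 0.23], "twist": [0, 0, 0], "fingers": 1},
    {"translation": [-0.0073, 0.0183, 0.295], "twist": [0, 0, 0], "fingers": 1},
    {"translation": [-0.0073, 0.0183, 0.295], "twist": [0, 0, 0], "fingers": 0.4},
  ],
)

```text
time: 4.65
eef_pos: [0.6006, -0.0627, 0.0337]
tcp_rot: [-0.001, 1.0, 0.001, -0.005]
contact_force: [-0.1, -0.6, 0.7]
opening: 0.816
finger_force: 0.0
```

arm_command(
  steps=[
    {"translation": [0, 0, 0], "twist": [0, 0, 0], "fingers": -0.5},
    {"translation": [0, 0, 0], "twist": [0, 0, 0], "fingers": -0.5},
    {"translation": [0, 0, 0], "twist": [0, 0, 0], "fingers": -0.5},
    {"translation": [0, 0, 0], "twist": [0, 0, 0], "fingers": -0.5},
  ],
  grip_force=30,
)

```text
time: 5.15
eef_pos: [0.6071, -0.0651, 0.0417]
tcp_rot: [0.0, 1.0, -0.001, 0.003]
contact_force: [-0.2, -0.4, 6.9]
opening: 0.509
finger_force: 31.1
```

arm_command(
  steps=[
    {"translation": [0, 0, -0.04], "twist": [0, 0, 0], "fingers": -0.5},
    {"translation": [0, 0, -0.1], "twist": [0, 0, 0], "fingers": -0.5},
    {"translation": [0, 0, -0.17], "twist": [0, 0, 0], "fingers": -0.5},
    {"translation": [0, 0, -0.22], "twist": [0, 0, 0], "fingers": -0.5},
    {"translation": [0, 0, -0.22], "twist": [0, 0, 0], "fingers": -0.5},
  ],
)

```text
time: 5.78
eef_pos: [0.607, -0.0653, 0.2087]
tcp_rot: [-0.0, 1.0, -0.001, 0.005]
contact_force: [0.9, -0.7, -1.7]
opening: 0.507
finger_force: 30.9
```

Run:
```python
from h import *
go(.4464,.1988,.2,179.1+1.8)
s=get_state();p=read_camera('wrist');save(p,'w2')
```

```text
t 5.78 tr [0.2142, 0.3521, 0.0086] tw [-0.0026, 0.0088, -0.0149] rows 4.9 pos [ 0.607  -0.0653  0.2087] q [-0.27  0.16  1.77 -0.    1.2  -1.84] op 0.507 F [ 0.9 -0.7 -1.7]
```

View pics/w2.png

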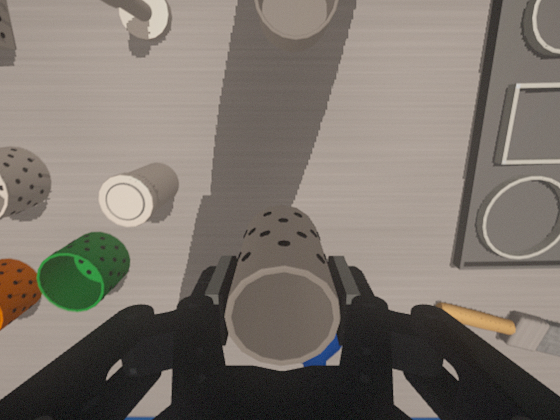

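Tall mould is held centred between the pads, with its rim at (310,283). Next is the move to the small ring.

arm_command(
  steps=[
    {"translation": [0.2142, 0.3521, 0.0086], "twist": [0, 0, -0.0149], "fingers": -0.5},
    {"translation": [0.2142, 0.3521, 0.0086], "twist": [0, 0, -0.0149], "fingers": -0.5},
    {"translation": [0.2142, 0.3521, 0.0086], "twist": [0, 0, -0.0149], "fingers": -0.5},
    {"translation": [0.2142, 0.3521, 0.0086], "twist": [0, 0, -0.0149], "fingers": -0.5},
    {"translation": [0.2142, 0.3521, 0.0086], "twist": [0, 0, -0.0149], "fingers": -0.5},
  ],
)

```text
time: 6.45
eef_pos: [0.4413, 0.2006, 0.1944]
tcp_rot: [-0.008, 1.0, -0.0, -0.002]
contact_force: [1.7, 1.0, -0.8]
opening: 0.507
finger_force: 30.9
```

arm_command(
  steps=[
    {"translation": [0, 0, 0], "twist": [0, 0, 0], "fingers": -0.5},
    {"translation": [0, 0, 0], "twist": [0, 0, 0], "fingers": -0.5},
  ],
)

```text
time: 6.7
eef_pos: [0.4433, 0.1992, 0.1954]
tcp_rot: [-0.008, 1.0, -0.0, -0.001]
contact_force: [0.6, -0.1, -1.5]
opening: 0.506
finger_force: 31.0
```

Run:
```python
from h import *
go(.4464,.1988,.2,179.1+1.8)
s=get_state();p=read_camera('wrist');save(p,'w3')
print(ray(p,(310,283),s['eef_pos'][2]+.0385,s), s['eef_pos'])
for q in ['seat_tall','seat_square','seat_wide']:
    print(q,[(np.round(x['point']).tolist(),round(x['conf'],2),ray(p,x['point'],.016,s)[:2].round(4).tolist()) for x in recognise(p,q)[:2]])
```

```text
t 6.7 tr [-0.0041, -0.0006, -0.0062] tw [-0.0009, -0.0022, 0.0007] rows 0.1 pos [0.4433 0.1992 0.1954] q [ 0.21 -0.1   2.06 -0.    1.18 -1.37] op 0.506 F [ 0.6 -0.1 -1.5]
[0.43861278 0.19998582 0.23389255] [0.44331197 0.19916964 0.19539255]
seat_tall [([162.0, 274.0], 0.83, [0.4153, 0.191])]
seat_square []
seat_wide [([360.0, 248.0], 0.73, [0.6537, 0.1621])]
```

View pics/w3.png

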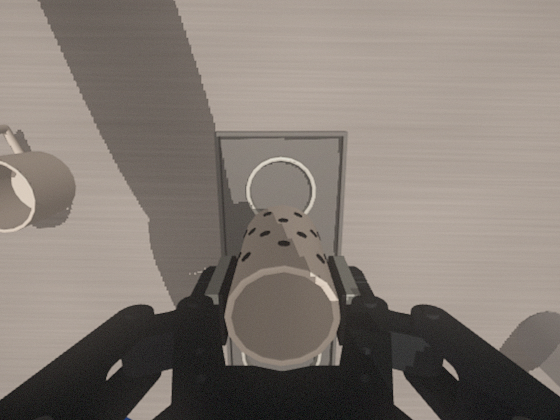

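Run:
```python
from h import *
s=get_state();p=read_camera('wrist')
print(s['eef_pos'],ray(p,(191,281),.016,s), ray(p,(157,281),.016,s),[ray(p,(136,c),.016,s).round(4)[:2] for c in (218,346)])
g=[q for q in [cv2.HoughCircles(cv2.GaussianBlur(cv2.cvtColor(cv2.cvtColor(cv2.imread('pics/w3.png'),cv2.COLOR_BGR2RGB),cv2.COLOR_RGB2GRAY),(3,3),0),3,1,100,param1=100,param2=15,minRadius=31,maxRadius=37)]];print(g[0][:, :2])
for (c,r) in [(283,313)]: print('rim',[ray(p,(r,c),s['eef_pos'][2]+h,s)[:2].round(4) for h in (.036,.042,.048)])
```

```text
[0.44461497 0.19832314 0.19644334] [0.44599104 0.19795196 0.016     ] [0.41143566 0.19748083 0.016     ] [array([0.392 , 0.1359]), array([0.3902, 0.2605])]
[[[280.5 191.5  31.6]]]
rim [array([0.4428, 0.1992]), array([0.4387, 0.1991]), array([0.4347, 0.199 ])]
```

arm_command(
  steps=[
    {"translation": [-0.0059, 0, 0.06], "twist": [0, 0, 0], "fingers": -0.5},
    {"translation": [-0.0059, 0, 0.12], "twist": [0, 0, 0], "fingers": -0.5},
    {"translation": [-0.0059, 0, 0.17], "twist": [0, 0, 0], "fingers": -0.5},
    {"translation": [-0.0059, 0, 0.193], "twist": [0, 0, 0], "fingers": -0.5},
    {"translation": [-0.0059, 0, 0.193], "twist": [0, 0, 0], "fingers": -0.5},
  ],
)

```text
time: 7.58
eef_pos: [0.4481, 0.199, 0.0513]
tcp_rot: [-0.007, 1.0, -0.0, -0.001]
contact_force: [0.7, -0.1, -0.8]
opening: 0.51
finger_force: 31.0
```

arm_command(
  steps=[
    {"translation": [0, 0, 0], "twist": [0, 0, 0], "fingers": -0.5},
    {"translation": [0, 0, 0.002], "twist": [0, 0, 0], "fingers": -0.5},
    {"translation": [0, 0, 0.002], "twist": [0, 0, 0], "fingers": -0.5},
  ],
)

```text
time: 7.95
eef_pos: [0.4491, 0.1997, 0.0516]
tcp_rot: [-0.008, 1.0, 0.0, 0.001]
contact_force: [-0.2, -0.5, 0.0]
opening: 0.508
finger_force: 31.0
```

arm_command(
  steps=[
    {"translation": [0, 0, 0.0027], "twist": [0, 0, 0], "fingers": -0.5},
    {"translation": [0, 0, 0.0053], "twist": [0, 0, 0], "fingers": -0.5},
    {"translation": [0, 0, 0.0053], "twist": [0, 0, 0], "fingers": -0.5},
  ],
)

```text
time: 8.32
eef_pos: [0.4482, 0.1995, 0.0463]
tcp_rot: [-0.008, 1.0, -0.0, -0.0]
contact_force: [0.1, 0.3, -0.5]
opening: 0.51
finger_force: 31.0
```

```bash
python3 -c "
from h import *
go(.449,.1985,.0457)"
```

```text
t 8.32 tr [-0.0011, -0.0013, 0.0008] tw [-0.0001, -0.0006, 0.0] rows 0.0 pos [0.4482 0.1995 0.0463] q [ 0.21  0.13  2.14  0.    0.87 -1.37] op 0.51 F [ 0.1  0.3 -0.5]
```

arm_command(
  steps=[
    {"translation": [-0.001, -0.001, 0.0015], "twist": [0, 0, 0], "fingers": -0.5},
    {"translation": [-0.001, -0.001, 0.003], "twist": [0, 0, 0], "fingers": -0.5},
    {"translation": [-0.001, -0.001, 0.003], "twist": [0, 0, 0], "fingers": -0.5},
  ],
)

```text
time: 8.7
eef_pos: [0.4493, 0.199, 0.0457]
tcp_rot: [-0.008, 1.0, 0.0, -0.001]
contact_force: [-3.5, -0.3, 7.6]
opening: 0.505
finger_force: 31.4
```

arm_command(
  steps=[
    {"translation": [0, 0, 0.0015], "twist": [0, 0, 0], "fingers": -0.5},
    {"translation": [0, 0, 0.003], "twist": [0, 0, 0], "fingers": -0.5},
    {"translation": [0, 0, 0.003], "twist": [0, 0, 0], "fingers": -0.5},
  ],
)

```text
time: 9.07
eef_pos: [0.45, 0.199, 0.0456]
tcp_rot: [-0.008, 1.0, -0.0, -0.001]
contact_force: [-8.0, -2.2, 20.1]
opening: 0.508
finger_force: 30.6
```

Touchdown is at the expected height. I back off the press, then release.

arm_command(
  steps=[
    {"translation": [0, 0, -0.004], "twist": [0, 0, 0], "fingers": -0.5},
    {"translation": [0, 0, -0.004], "twist": [0, 0, 0], "fingers": 0.3},
    {"translation": [0, 0, -0.004], "twist": [0, 0, 0], "fingers": 0.6},
    {"translation": [0, 0, -0.004], "twist": [0, 0, 0], "fingers": 0.6},
    {"translation": [0, 0, -0.004], "twist": [0, 0, 0], "fingers": 0.6},
  ],
)

```text
time: 9.7
eef_pos: [0.4491, 0.1987, 0.0449]
tcp_rot: [-0.008, 1.0, -0.0, -0.0]
contact_force: [0.4, -0.7, 0.1]
opening: 0.801
finger_force: 0.0
```

arm_command(
  steps=[
    {"translation": [0, 0, -0.03], "twist": [0, 0, 0], "fingers": 0.6},
    {"translation": [0, 0, -0.1], "twist": [0, 0, 0], "fingers": 0.8},
    {"translation": [0, 0, -0.18], "twist": [0, 0, 0], "fingers": 1},
    {"translation": [0, 0, -0.25], "twist": [0, 0, 0], "fingers": 1},
    {"translation": [-0.03, 0, -0.3], "twist": [0, 0, 0], "fingers": 1},
  ],
)

```text
time: 10.32
eef_pos: [0.4717, 0.1994, 0.2732]
tcp_rot: [-0.008, 1.0, 0.0, 0.002]
contact_force: [0.5, 0.4, 0.1]
opening: 1.004
finger_force: 0.0
```

Run:
```python
from h import *
go(.455,-.31,.26,180)
s=get_state();p=read_camera('wrist');save(p,'w4')
```

```text
t 10.32 tr [0.0335, -0.6788, 0.0171] tw [0.0007, 0.0032, 0.0157] rows 8.2 pos [0.4717 0.1994 0.2732] q [ 0.2  -0.11  1.93  0.    1.32 -1.39] op 1.004 F [0.5 0.4 0.1]
```

View pics/w4.png

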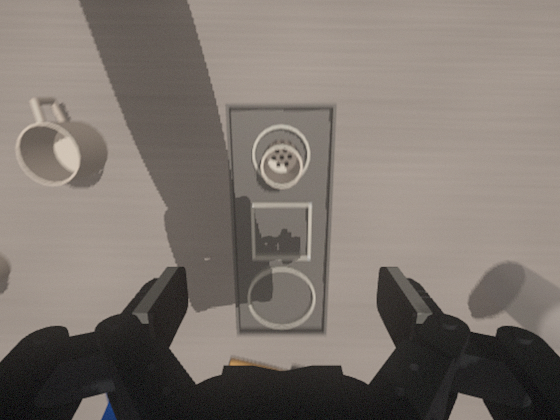

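Tall mould stands upright in the small ring: rim at (166,282), ring at (153,281). The square frame is at (231,281) and the large ring at (298,281).

Run:
```python
from h import *
s=get_state();p=read_camera('wrist')
for n,r,c,z in [('rim',166.5,282,.084),('ring',153.5,281,.016),('sq',231.5,281.5,.016),('wide',298.5,281.5,.016),('trayL',106,281,.016),('trayR',332,281,.016)]: print(n,ray(p,(r,c),z,s)[:2].round(4))
```

```text
rim [0.458  0.2004]
ring [0.4534 0.1993]
sq [0.5569 0.2016]
wide [0.6595 0.2033]
trayL [0.3974 0.1984]
trayR [0.7166 0.2034]
```

arm_command(
  steps=[
    {"translation": [0.0135, -0.4, 0.01], "twist": [0, 0, 0.0157], "fingers": 1},
    {"translation": [0.0135, -0.4, 0.01], "twist": [0, 0, 0.0157], "fingers": 1},
    {"translation": [0.0135, -0.4, 0.01], "twist": [0, 0, 0.0157], "fingers": 1},
    {"translation": [0.0135, -0.4, 0.01], "twist": [0, 0, 0.0157], "fingers": 1},
    {"translation": [0.0135, -0.4, 0.01], "twist": [0, 0, 0.0157], "fingers": 1},
  ],
)

```text
time: 11.05
eef_pos: [0.4651, -0.1028, 0.2611]
tcp_rot: [0.001, 1.0, 0.0, -0.001]
contact_force: [0.6, -0.0, -0.1]
opening: 0.997
finger_force: 0.0
```

arm_command(
  steps=[
    {"translation": [0.02, -0.3, 0], "twist": [0, 0, 0], "fingers": 1},
    {"translation": [0.02, -0.3, 0], "twist": [0, 0, 0], "fingers": 1},
    {"translation": [0.02, -0.3, 0], "twist": [0, 0, 0], "fingers": 1},
    {"translation": [0.02, -0.3, 0], "twist": [0, 0, 0], "fingers": 1},
    {"translation": [0.02, -0.3, 0], "twist": [0, 0, 0], "fingers": 1},
  ],
)

```text
time: 11.68
eef_pos: [0.4499, -0.3278, 0.2606]
tcp_rot: [0.002, 1.0, 0.001, -0.001]
contact_force: [0.5, 0.5, -1.4]
opening: 1.001
finger_force: 0.0
```

Run:
```python
from h import *
go(.455,-.31,.26,180)
s=get_state();p=read_camera('wrist');save(p,'w5');np.savez('w5.npz',im=p['pixels'],pos=s['eef_pos'],rot=s['tcp_rot'])
```

```text
t 11.68 tr [-0.0067, 0.0237, 0.0008] tw [0.0021, -0.0022, -0.0044] rows 0.3 pos [ 0.4499 -0.3278  0.2606] q [-0.81  0.    1.84 -0.    1.3  -2.38] op 1.001 F [ 0.5  0.5 -1.4]
```

View pics/w5.png

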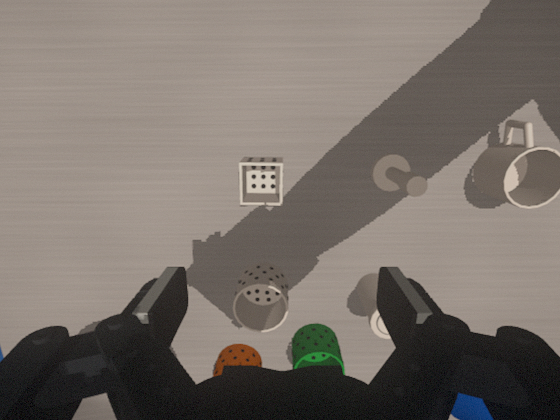

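Square mould's rim spans (161,240) to (207,283), square to the tool within about 1°. The follower grip top is at (186,417) and the wide rim at (308,261).

Run:
```python
from h import *
s=get_state();p=read_camera('wrist');d=cv2.absdiff(p['pixels'],np.load('w5.npz')['im']).mean();print('diff',d)
for n,r,c,z in [('sq',184,261.5,.05),('wide',308,261,.06),('foll',186,417,.09)]: print(n,ray(p,(r,c),z,s)[:2].round(4))
g=cv2.cvtColor(p['pixels'],cv2.COLOR_RGB2GRAY)[150:215,230:295]; m=(g>150).astype(np.uint8)
pt=cv2.findNonZero(m)+np.array([230,150]); print(cv2.minAreaRect(pt),len(pt), g.max(), np.median(g))
go(.4497,-.348,.03,180)
```

```text
diff 3.245547052154195
sq [ 0.4503 -0.3477]
wide [ 0.6016 -0.3508]
foll [ 0.4444 -0.1916]
((262.0, 182.0), (64.0, 64.0), 90.0) 1814 206 149.0
t 11.78 tr [0.0005, -0.031, 0.308] tw [0.0024, -0.0017, -0.0015] rows 3.7 pos [ 0.4505 -0.3253  0.2611] q [-0.81  0.    1.84  0.    1.3  -2.38] op 0.997 F [ 0.3 -0.6 -0.2]
```

arm_command(
  steps=[
    {"translation": [0.0008, -0.0303, 0.07], "twist": [0, 0, 0], "fingers": 1},
    {"translation": [0.0008, -0.0303, 0.15], "twist": [0, 0, 0], "fingers": 1},
    {"translation": [0.0008, -0.0303, 0.23], "twist": [0, 0, 0], "fingers": 1},
    {"translation": [0.0008, -0.0303, 0.295], "twist": [0, 0, 0], "fingers": 1},
    {"translation": [0.0008, -0.0303, 0.324], "twist": [0, 0, 0], "fingers": 1},
  ],
)

```text
time: 12.4
eef_pos: [0.4489, -0.3447, 0.0157]
tcp_rot: [-0.001, 1.0, 0.003, -0.002]
contact_force: [0.6, -0.1, 0.1]
opening: 1.002
finger_force: 0.0
```

arm_command(
  steps=[
    {"translation": [0, 0, 0], "twist": [0, 0, 0], "fingers": 0.5},
    {"translation": [0, 0, 0], "twist": [0, 0, 0], "fingers": -0.5},
    {"translation": [0, 0, 0], "twist": [0, 0, 0], "fingers": -0.5},
    {"translation": [0, 0, 0], "twist": [0, 0, 0], "fingers": -0.5},
    {"translation": [0, 0, 0], "twist": [0, 0, 0], "fingers": -0.5},
  ],
)

```text
time: 13.02
eef_pos: [0.4515, -0.3494, 0.0215]
tcp_rot: [0.0, 1.0, -0.001, 0.001]
contact_force: [-0.4, 2.1, 6.1]
opening: 0.554
finger_force: 32.9
```

arm_command(
  steps=[
    {"translation": [0, 0, -0.04], "twist": [0, 0, 0], "fingers": -0.5},
    {"translation": [0, 0, -0.1], "twist": [0, 0, 0], "fingers": -0.5},
    {"translation": [0, 0, -0.17], "twist": [0, 0, 0], "fingers": -0.5},
    {"translation": [0, 0, -0.24], "twist": [0, 0, 0], "fingers": -0.5},
    {"translation": [0, 0, -0.24], "twist": [0, 0, 0], "fingers": -0.5},
  ],
)

```text
time: 13.65
eef_pos: [0.4525, -0.351, 0.2058]
tcp_rot: [0.0, 1.0, -0.004, 0.004]
contact_force: [-0.1, 0.1, -1.0]
opening: 0.559
finger_force: 32.0
```

Run:
```python
from h import *
go(.5468,.2,.2,180.9)
```

```text
t 13.65 tr [-0.1251, 0.7348, 0.0023] tw [-0.0083, 0.0072, -0.0158] rows 8.9 pos [ 0.4525 -0.351   0.2058] q [-0.84  0.08  1.86 -0.    1.19 -2.41] op 0.559 F [-0.1  0.1 -1. ]
```

arm_command(
  steps=[
    {"translation": [-0.0695, 0.4082, 0], "twist": [0, 0, -0.0158], "fingers": -0.5},
    {"translation": [-0.0695, 0.4082, 0], "twist": [0, 0, -0.0158], "fingers": -0.5},
    {"translation": [-0.0695, 0.4082, 0], "twist": [0, 0, -0.0158], "fingers": -0.5},
    {"translation": [-0.0695, 0.4082, 0], "twist": [0, 0, -0.0158], "fingers": -0.5},
    {"translation": [-0.0695, 0.4082, 0], "twist": [0, 0, -0.0158], "fingers": -0.5},
  ],
)

```text
time: 14.28
eef_pos: [0.5018, -0.0404, 0.1978]
tcp_rot: [-0.008, 1.0, 0.0, -0.001]
contact_force: [0.2, -0.4, -0.0]
opening: 0.558
finger_force: 32.0
```

arm_command(
  steps=[
    {"translation": [-0.0556, 0.3266, 0], "twist": [0, 0, 0], "fingers": -0.5},
    {"translation": [-0.0556, 0.3266, 0], "twist": [0, 0, 0], "fingers": -0.5},
    {"translation": [-0.0556, 0.3266, 0], "twist": [0, 0, 0], "fingers": -0.5},
    {"translation": [-0.0556, 0.3266, 0], "twist": [0, 0, 0], "fingers": -0.5},
    {"translation": [-0.0556, 0.3266, 0], "twist": [0, 0, 0], "fingers": -0.5},
  ],
)

```text
time: 14.9
eef_pos: [0.5394, 0.2064, 0.1975]
tcp_rot: [-0.011, 1.0, -0.0, -0.002]
contact_force: [0.2, -0.7, -0.8]
opening: 0.556
finger_force: 32.0
```

arm_command(
  steps=[
    {"translation": [0, 0, 0], "twist": [0, 0, 0], "fingers": -0.5},
    {"translation": [0, 0, 0], "twist": [0, 0, 0], "fingers": -0.5},
  ],
)

```text
time: 15.15
eef_pos: [0.5403, 0.2016, 0.1988]
tcp_rot: [-0.007, 1.0, -0.0, -0.001]
contact_force: [0.4, 0.3, -0.1]
opening: 0.56
finger_force: 32.0
```

Run:
```python
from h import *
go(.5468,.2,.2,180.9)
p=read_camera('wrist');save(p,'w6');go(.5468,.2,.2,180.9)
```

```text
t 15.15 tr [-0.0086, -0.0023, -0.0016] tw [-0.0005, -0.0014, -0.0017] rows 0.1 pos [0.5403 0.2016 0.1988] q [ 0.18  0.1   1.85 -0.    1.19 -1.4 ] op 0.56 F [ 0.4  0.3 -0.1]
t 15.2 tr [-0.0083, -0.0022, -0.0012] tw [-0.0003, -0.0008, -0.0019] rows 0.1 pos [0.5405 0.2016 0.1991] q [ 0.18  0.1   1.85 -0.    1.19 -1.4 ] op 0.556 F [-0.2  0.1 -0. ]
```

View pics/w6.png

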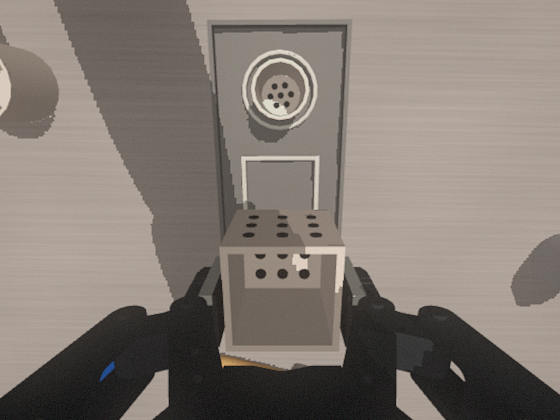

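Run:
```python
from h import *
s=get_state();p=read_camera('wrist');z=s['eef_pos'][2]+.0285
for n,r,c,zz in [('ring',89.5,279.5,.016),('tallrim',89,279.5,.084),('frame near edge',157,281,.016),('trayL',21,280,.016),('held far',249,282,z),('held near',350,282,z)]: print(n,ray(p,(r,c),zz,s)[:2].round(4))
print(s['eef_pos'])
```

```text
ring [0.4443 0.1984]
tallrim [0.4487 0.1989]
frame near edge [0.5077 0.2007]
trayL [0.387  0.1981]
held far [0.5158 0.2017]
held near [0.5618 0.2024]
[0.54052624 0.2015527  0.19912682]
```

arm_command(
  steps=[
    {"translation": [-0.0104, -0.002, 0.06], "twist": [0, 0, 0], "fingers": -0.5},
    {"translation": [-0.0104, -0.002, 0.12], "twist": [0, 0, 0], "fingers": -0.5},
    {"translation": [-0.0104, -0.002, 0.18], "twist": [0, 0, 0], "fingers": -0.5},
    {"translation": [-0.0104, -0.002, 0.224], "twist": [0, 0, 0], "fingers": -0.5},
    {"translation": [-0.0104, -0.002, 0.224], "twist": [0, 0, 0], "fingers": -0.5},
  ],
)

```text
time: 15.88
eef_pos: [0.5466, 0.2003, 0.0292]
tcp_rot: [-0.007, 1.0, -0.001, -0.003]
contact_force: [-1.0, -0.8, -0.5]
opening: 0.557
finger_force: 32.1
```

arm_command(
  steps=[
    {"translation": [0, 0, 0], "twist": [0, 0, 0], "fingers": -0.5},
    {"translation": [0, 0, 0.001], "twist": [0, 0, 0], "fingers": -0.5},
    {"translation": [0, 0, 0.001], "twist": [0, 0, 0], "fingers": -0.5},
  ],
)

```text
time: 16.25
eef_pos: [0.5494, 0.2017, 0.0323]
tcp_rot: [-0.008, 1.0, 0.0, 0.001]
contact_force: [-0.4, 0.4, -0.2]
opening: 0.554
finger_force: 32.1
```

```bash
python3 -c "
from h import *
go(.5483,.1998,.0265,180.9)"
```

```text
t 16.25 tr [0.0015, -0.0026, 0.0078] tw [0.0004, 0.0023, -0.0] rows 0.1 pos [0.5494 0.2017 0.0323] q [ 0.18  0.33  1.92 -0.    0.89 -1.41] op 0.554 F [-0.4  0.4 -0.2]
```

arm_command(
  steps=[
    {"translation": [0.001, -0.0015, 0.003], "twist": [0, 0, 0], "fingers": -0.5},
    {"translation": [0.001, -0.0015, 0.005], "twist": [0, 0, 0], "fingers": -0.5},
    {"translation": [0.001, -0.0015, 0.007], "twist": [0, 0, 0], "fingers": -0.5},
    {"translation": [0.001, -0.0015, 0.007], "twist": [0, 0, 0], "fingers": -0.5},
    {"translation": [0.001, -0.0015, 0.007], "twist": [0, 0, 0], "fingers": -0.5},
  ],
)

```text
time: 16.88
eef_pos: [0.5477, 0.2005, 0.0256]
tcp_rot: [-0.008, 1.0, -0.0, -0.0]
contact_force: [-0.9, 0.2, -0.6]
opening: 0.554
finger_force: 32.1
```

arm_command(
  steps=[
    {"translation": [0, 0, 0.001], "twist": [0, 0, 0], "fingers": -0.5},
    {"translation": [0, 0, 0.002], "twist": [0, 0, 0], "fingers": -0.5},
    {"translation": [0, 0, 0.002], "twist": [0, 0, 0], "fingers": -0.5},
  ],
)

```text
time: 17.25
eef_pos: [0.5478, 0.2005, 0.0254]
tcp_rot: [-0.008, 1.0, -0.0, -0.0]
contact_force: [-3.8, -0.8, 7.1]
opening: 0.56
finger_force: 33.1
```

arm_command(
  steps=[
    {"translation": [0, 0, -0.001], "twist": [0, 0, 0], "fingers": -0.5},
    {"translation": [0, 0, -0.001], "twist": [0, 0, 0], "fingers": 0.4},
    {"translation": [0, 0, -0.001], "twist": [0, 0, 0], "fingers": 0.7},
    {"translation": [0, 0, -0.001], "twist": [0, 0, 0], "fingers": 0.7},
    {"translation": [0, 0, -0.001], "twist": [0, 0, 0], "fingers": 0.7},
  ],
)

```text
time: 17.88
eef_pos: [0.5477, 0.2005, 0.0247]
tcp_rot: [-0.008, 1.0, 0.0, -0.0]
contact_force: [-0.2, -0.4, 0.1]
opening: 0.852
finger_force: 0.0
```

arm_command(
  steps=[
    {"translation": [0, 0, -0.03], "twist": [0, 0, 0], "fingers": 0.7},
    {"translation": [0, 0, -0.1], "twist": [0, 0, 0], "fingers": 1},
    {"translation": [0, 0, -0.18], "twist": [0, 0, 0], "fingers": 1},
    {"translation": [0, 0, -0.25], "twist": [0, 0, 0], "fingers": 1},
    {"translation": [0, 0, -0.28], "twist": [0, 0, 0], "fingers": 1},
  ],
)

```text
time: 18.5
eef_pos: [0.5494, 0.2008, 0.2397]
tcp_rot: [-0.008, 1.0, 0.001, 0.004]
contact_force: [0.8, -0.7, -0.8]
opening: 1.0
finger_force: 0.0
```

```bash
python3 -c "
from h import *
go(.6016,-.351,.23,180)"
```

```text
t 18.5 tr [-0.0578, -0.7368, 0.0124] tw [0.0012, 0.0068, 0.0152] rows 8.9 pos [0.5494 0.2008 0.2397] q [ 0.18  0.08  1.8   0.    1.26 -1.41] op 1.0 F [ 0.8 -0.7 -0.8]
```

arm_command(
  steps=[
    {"translation": [-0.032, -0.4082, 0], "twist": [0, 0, 0.0152], "fingers": 1},
    {"translation": [-0.032, -0.4082, 0], "twist": [0, 0, 0.0152], "fingers": 1},
    {"translation": [-0.032, -0.4082, 0], "twist": [0, 0, 0.0152], "fingers": 1},
    {"translation": [-0.032, -0.4082, 0], "twist": [0, 0, 0.0152], "fingers": 1},
    {"translation": [-0.032, -0.4082, 0], "twist": [0, 0, 0.0152], "fingers": 1},
  ],
)

```text
time: 19.12
eef_pos: [0.5765, -0.1074, 0.2349]
tcp_rot: [0.0, 1.0, -0.0, 0.0]
contact_force: [0.6, 0.7, -0.6]
opening: 1.0
finger_force: 0.0
```

arm_command(
  steps=[
    {"translation": [-0.0258, -0.3286, 0], "twist": [0, 0, 0], "fingers": 1},
    {"translation": [-0.0258, -0.3286, 0], "twist": [0, 0, 0], "fingers": 1},
    {"translation": [-0.0258, -0.3286, 0], "twist": [0, 0, 0], "fingers": 1},
    {"translation": [-0.0258, -0.3286, 0], "twist": [0, 0, 0], "fingers": 1},
    {"translation": [-0.0258, -0.3286, 0], "twist": [0, 0, 0], "fingers": 1},
  ],
)

```text
time: 19.75
eef_pos: [0.595, -0.356, 0.2338]
tcp_rot: [0.003, 1.0, -0.0, -0.0]
contact_force: [-0.4, -0.1, 0.1]
opening: 0.999
finger_force: 0.0
```

arm_command(
  steps=[
    {"translation": [0, 0, 0], "twist": [0, 0, 0], "fingers": 1},
    {"translation": [0, 0, 0], "twist": [0, 0, 0], "fingers": 1},
  ],
)

```text
time: 20.0
eef_pos: [0.5961, -0.3501, 0.2349]
tcp_rot: [-0.001, 1.0, 0.0, -0.0]
contact_force: [0.3, -0.4, 0.7]
opening: 0.996
finger_force: 0.0
```

Run:
```python
from h import *
go(.6016,-.351,.03,180)
s=get_state();p=read_camera('wrist');save(p,'w7')
for q in ['wide_mould']: print(q,[(np.round(x['point']).tolist(),round(x['conf'],2),ray(p,x['point'],.06,s)[:2].round(4).tolist()) for x in recognise(p,q)[:4]])
```

```text
t 20.0 tr [-0.0074, -0.0013, 0.2732] tw [0.0004, -0.0001, 0.0015] rows 3.3 pos [ 0.5961 -0.3501  0.2349] q [-0.68  0.32  1.53  0.    1.29 -2.25] op 0.996 F [ 0.3 -0.4  0.7]
wide_mould [([191.0, 276.0], 0.96, [0.5962, -0.3552]), ([275.0, 342.0], 0.64, [0.6896, -0.2832]), ([296.0, 244.0], 0.61, [0.7166, -0.3914])]
```

View pics/w7.png

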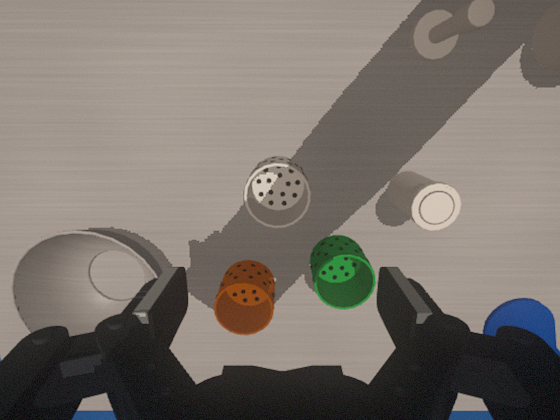

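The white perforated rim is centred at about (195,277), well clear of the orange (298,245) and green (272,342) ones. Descending.

arm_command(
  steps=[
    {"translation": [-0.0065, -0.0025, 0.06], "twist": [0, 0, 0], "fingers": 1},
    {"translation": [-0.0065, -0.0025, 0.12], "twist": [0, 0, 0], "fingers": 1},
    {"translation": [-0.0065, -0.0025, 0.17], "twist": [0, 0, 0], "fingers": 1},
    {"translation": [-0.0065, -0.0025, 0.17], "twist": [0, 0, 0], "fingers": 1},
  ],
)

```text
time: 20.6
eef_pos: [0.5988, -0.3508, 0.1031]
tcp_rot: [-0.001, 1.0, 0.003, -0.003]
contact_force: [0.4, 0.4, -0.7]
opening: 1.004
finger_force: 0.0
```

```bash
python3 -c "
from h import *
go(.6012,-.352,.02,180)"
```

```text
t 20.6 tr [-0.004, -0.0022, 0.1108] tw [0.0051, -0.0063, 0.0011] rows 1.3 pos [ 0.5988 -0.3508  0.1031] q [-0.68  0.45  1.61  0.    1.09 -2.25] op 1.004 F [ 0.4  0.4 -0.7]
```

arm_command(
  steps=[
    {"translation": [-0.001, -0.0015, 0.04], "twist": [0, 0, 0], "fingers": 1},
    {"translation": [-0.001, -0.0015, 0.08], "twist": [0, 0, 0], "fingers": 1},
    {"translation": [-0.001, -0.0015, 0.111], "twist": [0, 0, 0], "fingers": 1},
    {"translation": [-0.001, -0.0015, 0.111], "twist": [0, 0, 0], "fingers": 1},
  ],
)

```text
time: 21.1
eef_pos: [0.6009, -0.3538, 0.023]
tcp_rot: [-0.0, 1.0, 0.001, -0.001]
contact_force: [0.4, 1.0, 0.4]
opening: 1.004
finger_force: 0.0
```

arm_command(
  steps=[
    {"translation": [0, 0, 0], "twist": [0, 0, 0], "fingers": 0.3},
    {"translation": [0, 0, 0], "twist": [0, 0, 0], "fingers": 0},
    {"translation": [0, 0, 0], "twist": [0, 0, 0], "fingers": 0},
    {"translation": [0, 0, 0], "twist": [0, 0, 0], "fingers": 0},
  ],
)

```text
time: 21.6
eef_pos: [0.6028, -0.3557, 0.0264]
tcp_rot: [0.0, 1.0, -0.001, 0.002]
contact_force: [1.1, -0.5, 5.8]
opening: 0.791
finger_force: 34.4
```

arm_command(
  steps=[
    {"translation": [0, 0, -0.04], "twist": [0, 0, 0], "fingers": 0},
    {"translation": [0, 0, -0.1], "twist": [0, 0, 0], "fingers": 0},
    {"translation": [0, 0, -0.17], "twist": [0, 0, 0], "fingers": 0},
    {"translation": [0, 0, -0.24], "twist": [0, 0, 0], "fingers": 0},
    {"translation": [0, 0, -0.24], "twist": [0, 0, 0], "fingers": 0},
  ],
)

```text
time: 22.22
eef_pos: [0.6038, -0.3565, 0.2111]
tcp_rot: [0.0, 1.0, -0.004, 0.004]
contact_force: [0.4, -0.1, 0.1]
opening: 0.789
finger_force: 34.4
```

```bash
python3 -c "
from h import *
go(.648,.2025,.2,180.9)"
```

```text
t 22.23 tr [-0.0588, 0.7454, 0.0099] tw [-0.007, 0.0083, -0.0151] rows 9.0 pos [ 0.6038 -0.3565  0.2111] q [-0.68  0.35  1.53 -0.    1.25 -2.25] op 0.789 F [ 0.4 -0.1  0.1]
```

arm_command(
  steps=[
    {"translation": [-0.0324, 0.4082, 0], "twist": [0, 0, -0.0151], "fingers": 0},
    {"translation": [-0.0324, 0.4082, 0], "twist": [0, 0, -0.0151], "fingers": 0},
    {"translation": [-0.0324, 0.4082, 0], "twist": [0, 0, -0.0151], "fingers": 0},
    {"translation": [-0.0324, 0.4082, 0], "twist": [0, 0, -0.0151], "fingers": 0},
    {"translation": [-0.0324, 0.4082, 0], "twist": [0, 0, -0.0151], "fingers": 0},
  ],
)

```text
time: 22.85
eef_pos: [0.6246, -0.0462, 0.2018]
tcp_rot: [-0.008, 1.0, 0.0, -0.002]
contact_force: [0.1, -0.8, -0.3]
opening: 0.787
finger_force: 34.4
```

arm_command(
  steps=[
    {"translation": [-0.0264, 0.3372, 0.005], "twist": [0, 0, 0], "fingers": 0},
    {"translation": [-0.0264, 0.3372, 0.005], "twist": [0, 0, 0], "fingers": 0},
    {"translation": [-0.0264, 0.3372, 0.005], "twist": [0, 0, 0], "fingers": 0},
    {"translation": [-0.0264, 0.3372, 0.005], "twist": [0, 0, 0], "fingers": 0},
    {"translation": [-0.0264, 0.3372, 0.005], "twist": [0, 0, 0], "fingers": 0},
  ],
)

```text
time: 23.48
eef_pos: [0.6399, 0.2086, 0.1977]
tcp_rot: [-0.011, 1.0, 0.0, -0.002]
contact_force: [0.0, -1.0, -1.9]
opening: 0.791
finger_force: 34.5
```

arm_command(
  steps=[
    {"translation": [0, 0, 0], "twist": [0, 0, 0], "fingers": 0},
    {"translation": [0, 0, 0], "twist": [0, 0, 0], "fingers": 0},
    {"translation": [0, 0, 0], "twist": [0, 0, 0], "fingers": 0},
  ],
)

```text
time: 23.85
eef_pos: [0.6419, 0.2029, 0.2002]
tcp_rot: [-0.007, 1.0, -0.0, -0.0]
contact_force: [-0.5, -0.2, -1.6]
opening: 0.786
finger_force: 34.5
```

Run:
```python
from h import *
go(.648,.2025,.2,180.9)
p=read_camera('wrist');save(p,'w8')
```

```text
t 23.85 tr [-0.0081, -0.0007, 0.0003] tw [-0.0002, -0.0003, -0.0022] rows 0.1 pos [0.6419 0.2029 0.2002] q [ 0.16  0.31  1.61 -0.    1.23 -1.43] op 0.786 F [-0.5 -0.2 -1.6]
```

View pics/w8.png

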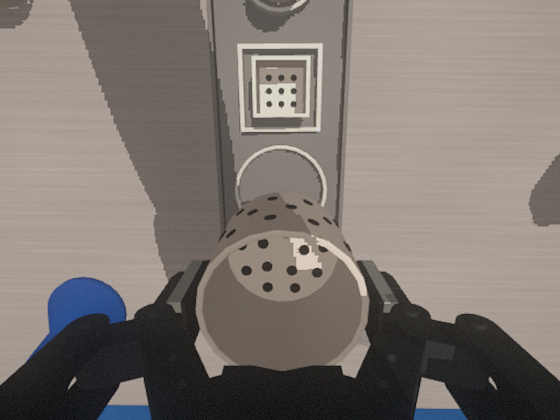

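Run:
```python
from h import *
s=get_state();p=read_camera('wrist');z=s['eef_pos'][2]+.0336
for n,r,c,zz in [('ring far',146,281,.016),('sqframe',87,280,.016),('sqframe near',44,280,.016),('sqframe far',131,280,.016),('sqrim',86,280.5,.054),('sqrim a',55,280,.054),('sqrim b',117,280,.054),('held far',232,282,z),('held L',305,197,z),('held R',305,368,z)]: print(n,ray(p,(r,c),zz,s)[:2].round(4))
print(s['eef_pos'])
```

```text
ring far [0.5985 0.2022]
sqframe [0.5436 0.2005]
sqframe near [0.5068 0.2   ]
sqframe far [0.584 0.201]
sqrim [0.5456 0.2011]
sqrim a [0.522  0.2004]
sqrim b [0.5705 0.201 ]
held far [0.6083 0.2032]
held L [0.6387 0.171 ]
held R [0.6377 0.2366]
[0.64190904 0.20314787 0.20038342]
```

arm_command(
  steps=[
    {"translation": [-0.0068, -0.002, 0.06], "twist": [0, 0, 0], "fingers": 0},
    {"translation": [-0.0068, -0.002, 0.12], "twist": [0, 0, 0], "fingers": 0},
    {"translation": [-0.0068, -0.002, 0.18], "twist": [0, 0, 0], "fingers": 0},
    {"translation": [-0.0068, -0.002, 0.218], "twist": [0, 0, 0], "fingers": 0},
    {"translation": [-0.0068, -0.002, 0.218], "twist": [0, 0, 0], "fingers": 0},
  ],
)

```text
time: 24.58
eef_pos: [0.6452, 0.2024, 0.0343]
tcp_rot: [-0.007, 1.0, -0.0, -0.003]
contact_force: [0.9, 0.7, -1.0]
opening: 0.788
finger_force: 34.5
```

arm_command(
  steps=[
    {"translation": [0, 0, 0], "twist": [0, 0, 0], "fingers": 0},
    {"translation": [0, 0, 0], "twist": [0, 0, 0], "fingers": 0},
    {"translation": [0, 0, 0], "twist": [0, 0, 0], "fingers": 0},
  ],
)

```text
time: 24.95
eef_pos: [0.6477, 0.2033, 0.0385]
tcp_rot: [-0.008, 1.0, 0.0, 0.001]
contact_force: [0.1, -0.5, -1.1]
opening: 0.79
finger_force: 34.5
```

```bash
python3 -c "
from h import *
go(.647,.2016,.0304,180.9)"
```

```text
t 24.95 tr [0.001, -0.0022, 0.0108] tw [0.0003, 0.0023, -0.0001] rows 0.1 pos [0.6477 0.2033 0.0385] q [ 0.15  0.5   1.68 -0.    0.96 -1.43] op 0.79 F [ 0.1 -0.5 -1.1]
```

arm_command(
  steps=[
    {"translation": [0.0005, -0.0015, 0.004], "twist": [0, 0, 0], "fingers": 0},
    {"translation": [0.0005, -0.0015, 0.008], "twist": [0, 0, 0], "fingers": 0},
    {"translation": [0.0005, -0.0015, 0.01], "twist": [0, 0, 0], "fingers": 0},
    {"translation": [0.0005, -0.0015, 0.01], "twist": [0, 0, 0], "fingers": 0},
    {"translation": [0.0005, -0.0015, 0.01], "twist": [0, 0, 0], "fingers": 0},
  ],
)

```text
time: 25.58
eef_pos: [0.6464, 0.202, 0.0304]
tcp_rot: [-0.008, 1.0, -0.0, -0.001]
contact_force: [-3.9, -0.7, 5.2]
opening: 0.785
finger_force: 34.9
```

arm_command(
  steps=[
    {"translation": [0, 0, 0.001], "twist": [0, 0, 0], "fingers": 0},
    {"translation": [0, 0, 0.002], "twist": [0, 0, 0], "fingers": 0},
    {"translation": [0, 0, 0.002], "twist": [0, 0, 0], "fingers": 0},
  ],
)

```text
time: 25.95
eef_pos: [0.6464, 0.2021, 0.0304]
tcp_rot: [-0.008, 1.0, -0.0, -0.001]
contact_force: [-6.0, -1.7, 11.5]
opening: 0.79
finger_force: 35.4
```

arm_command(
  steps=[
    {"translation": [0, 0, -0.002], "twist": [0, 0, 0], "fingers": 0},
    {"translation": [0, 0, -0.002], "twist": [0, 0, 0], "fingers": 1},
    {"translation": [0, 0, -0.002], "twist": [0, 0, 0], "fingers": 1},
    {"translation": [0, 0, -0.002], "twist": [0, 0, 0], "fingers": 1},
    {"translation": [0, 0, -0.002], "twist": [0, 0, 0], "fingers": 1},
  ],
)

```text
time: 26.58
eef_pos: [0.6464, 0.2021, 0.0291]
tcp_rot: [-0.008, 1.0, -0.0, -0.0]
contact_force: [-0.6, 0.3, 0.9]
opening: 1.002
finger_force: 0.0
```

arm_command(
  steps=[
    {"translation": [0, 0, -0.03], "twist": [0, 0, 0], "fingers": 1},
    {"translation": [0, 0, -0.08], "twist": [0, 0, 0], "fingers": 1},
    {"translation": [0, 0, -0.15], "twist": [0, 0, 0], "fingers": 1},
    {"translation": [0, 0, -0.23], "twist": [0, 0, 0], "fingers": 1},
    {"translation": [0.08, 0, -0.28], "twist": [0, 0, 0], "fingers": 1},
  ],
)

```text
time: 27.2
eef_pos: [0.5967, 0.2011, 0.2419]
tcp_rot: [-0.007, 1.0, 0.001, 0.005]
contact_force: [0.5, 0.4, 0.9]
opening: 1.0
finger_force: 0.0
```

arm_command(
  steps=[
    {"translation": [0, 0, 0], "twist": [0, 0, 0], "fingers": 1},
    {"translation": [0, 0, 0], "twist": [0, 0, 0], "fingers": 1},
    {"translation": [0, 0, 0], "twist": [0, 0, 0], "fingers": 1},
    {"translation": [0, 0, 0], "twist": [0, 0, 0], "fingers": 1},
  ],
)

```text
time: 27.7
eef_pos: [0.5936, 0.201, 0.2334]
tcp_rot: [-0.008, 1.0, -0.0, -0.001]
contact_force: [1.3, -0.2, -0.4]
opening: 0.996
finger_force: 0.0
```

Run:
```python
from h import *
go(.4448,-.1905,.2,180)
p=read_camera('wrist');save(p,'w9')
cv2.imwrite('pics/w9c.png',cv2.resize(p['pixels'][:380,150:410,::-1],None,fx=1.57,fy=1.57,interpolation=3))
```

```text
t 27.7 tr [0.2063, -0.5189, 0.0453] tw [-0.0004, -0.0023, 0.0146] rows 6.7 pos [0.5936 0.201  0.2334] q [ 0.16  0.18  1.7  -0.    1.27 -1.42] op 0.996 F [ 1.3 -0.2 -0.4]
```

View pics/w9c.png

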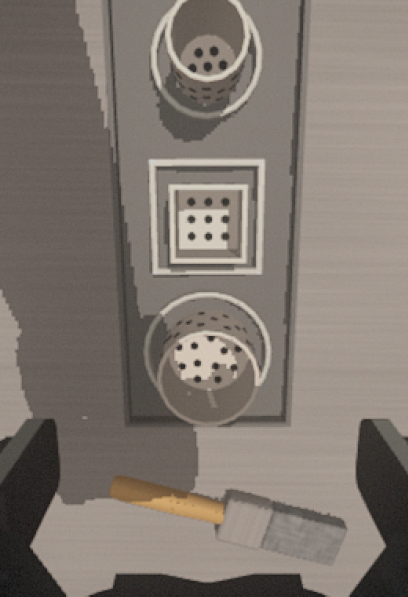

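Everything stands upright in its own seat. Measuring the offsets from these points.

Run:
```python
from h import *
s=get_state();p=read_camera('wrist')
f=lambda r,c,z: ray(p,(r/1.57,150+c/1.57),z,s)[:2].round(4)
print('pos',s['eef_pos'])
print('frame',f(160,206,.016),f(275,206,.016),f(217,149,.016),f(217,264,.016))
print('sqrim',f(184,209,.054),f(265,209,.054),f(224,169,.054),f(224,249,.054))
print('wring top',f(293,208,.016),'LR',f(355,145,.016),f(355,271,.016))
print('wrim bot',f(426,209,.064),'LR',f(378,158,.064),f(378,260,.064))
print('tring bot',f(118,207,.016),'LR',f(60,152,.016),f(60,262,.016))
print('trim bot',f(82,208,.084),'LR',f(38,166,.084),f(38,250,.084))
```

```text
pos [0.59363961 0.20103809 0.23355969]
frame [0.5071 0.1994] [0.5851 0.2007] [0.5451 0.1605] [0.5438 0.2402]
sqrim [0.5222 0.2016] [0.5718 0.2024] [0.5465 0.1771] [0.5457 0.2269]
wring top [0.5982 0.2023] LR [0.6464 0.1559] [0.6449 0.2504]
wrim bot [0.6799 0.2043] LR [0.6455 0.1701] [0.6444 0.2373]
tring bot [0.4809 0.1997] LR [0.4472 0.164 ] [0.446  0.2342]
trim bot [0.4708 0.2   ] LR [0.4507 0.1782] [0.45   0.2212]
```

arm_command(
  steps=[
    {"translation": [0.146, -0.3675, 0], "twist": [0, 0, 0.0146], "fingers": 1},
    {"translation": [0.146, -0.3675, 0], "twist": [0, 0, 0.0146], "fingers": 1},
    {"translation": [0.146, -0.3675, 0], "twist": [0, 0, 0.0146], "fingers": 1},
    {"translation": [0.146, -0.3675, 0], "twist": [0, 0, 0.0146], "fingers": 1},
    {"translation": [0.146, -0.3675, 0], "twist": [0, 0, 0.0146], "fingers": 1},
  ],
)

```text
time: 28.42
eef_pos: [0.4874, -0.0782, 0.2349]
tcp_rot: [0.0, 1.0, -0.0, -0.0]
contact_force: [-0.1, -0.4, 0.0]
opening: 1.001
finger_force: 0.0
```

arm_command(
  steps=[
    {"translation": [0.06, -0.151, 0], "twist": [0, 0, 0], "fingers": 1},
    {"translation": [0.06, -0.151, 0], "twist": [0, 0, 0], "fingers": 0.5},
    {"translation": [0.06, -0.151, 0], "twist": [0, 0, 0], "fingers": 0.5},
    {"translation": [0.06, -0.151, 0], "twist": [0, 0, 0], "fingers": 0.5},
    {"translation": [0.06, -0.151, 0], "twist": [0, 0, 0], "fingers": 0.5},
  ],
)

```text
time: 29.05
eef_pos: [0.4438, -0.1882, 0.2348]
tcp_rot: [-0.001, 1.0, 0.0, -0.0]
contact_force: [0.8, -0.5, 0.4]
opening: 0.752
finger_force: 0.0
```

Run:
```python
from h import *
go(.4448,-.1905,.06,180)
a=read_camera('scene');b=read_camera('side')
R=[]
for z,(x0,y1) in [(.016,(.40,.25)),(.084,(.40,.25))]:
    R.append(np.hstack([rect(p,x0,x0+.095,y1-.1,y1,z,3000) for p in (a,b)]))
cv2.imwrite('pics/tall.png',np.vstack(R))
s=get_state();p=read_camera('wrist');save(p,'w10');go(.4448,-.1905,.06,180)
print([(np.round(x['point']).tolist(),round(x['conf'],2)) for x in recognise(p,'follower')[:4]])
```

```text
t 29.05 tr [-0.0014, -0.0032, 0.2331] tw [0.0005, -0.0002, 0.0022] rows 2.8 pos [ 0.4438 -0.1882  0.2348] q [-0.61 -0.15  2.03  0.    1.26 -2.19] op 0.752 F [ 0.8 -0.5  0.4]
t 29.2 tr [-0.0013, -0.0031, 0.2333] tw [0.0001, -0.0001, 0.0025] rows 2.8 pos [ 0.4438 -0.1882  0.235 ] q [-0.61 -0.15  2.03  0.    1.26 -2.19] op 0.745 F [0.1 0.1 0.2]
[([184.0, 277.0], 0.93)]
```

View pics/tall.png

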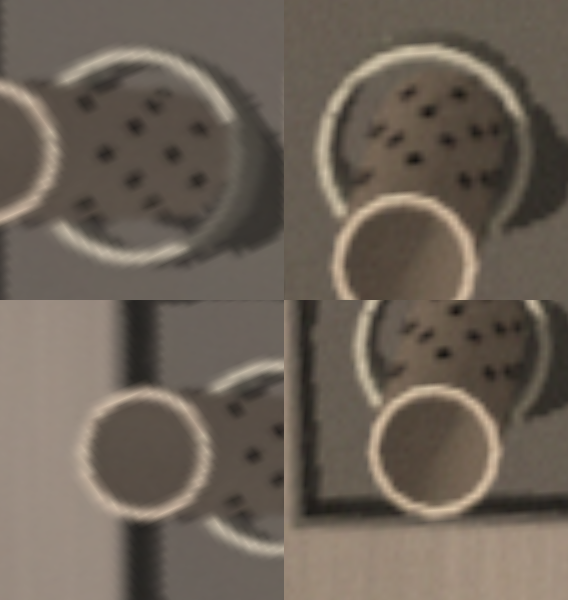

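View pics/w10.png

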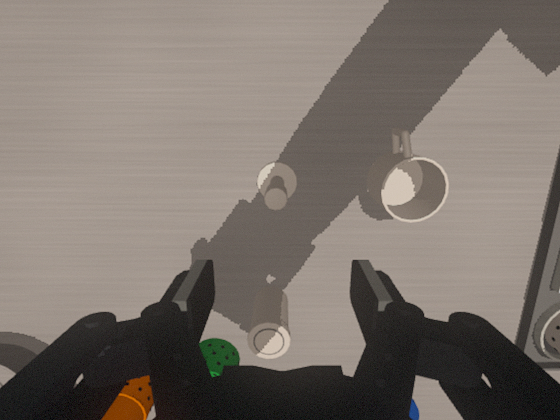

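The rectified views put the tall mould about 3.5 mm too far in +x of its ring. I'll mend this now, before touching the follower. The wrist view shows the follower grip at (198,276).

Run:
```python
from h import *
s=get_state();p=read_camera('wrist')
print('grip top',ray(p,(198,276.5),.09,s)[:2].round(4),'disc',ray(p,(180,277),.012,s)[:2].round(4))
go(.4489,.199,.235,180.9)
```

```text
grip top [ 0.4435 -0.1927] disc [ 0.4423 -0.1933]
t 29.3 tr [-0.008, 0.5167, -0.0] tw [0.0, -0.0, -0.0131] rows 6.2 pos [ 0.4437 -0.1885  0.235 ] q [-0.61 -0.15  2.03  0.    1.26 -2.19] op 0.751 F [ 0.7 -0.3  0.9]
```

arm_command(
  steps=[
    {"translation": [-0.008, 0.39, 0], "twist": [0, 0, -0.0131], "fingers": 0.5},
    {"translation": [-0.008, 0.39, 0], "twist": [0, 0, -0.0131], "fingers": 0.5},
    {"translation": [-0.008, 0.39, 0], "twist": [0, 0, -0.0131], "fingers": 0.6},
    {"translation": [-0.008, 0.39, 0], "twist": [0, 0, -0.0131], "fingers": 0.6},
    {"translation": [-0.008, 0.39, 0], "twist": [0, 0, -0.0131], "fingers": 0.6},
  ],
)

```text
time: 29.92
eef_pos: [0.4488, 0.106, 0.2353]
tcp_rot: [-0.008, 1.0, 0.0, 0.0]
contact_force: [-0.1, 0.5, -0.2]
opening: 0.798
finger_force: 0.0
```

arm_command(
  steps=[
    {"translation": [0, 0.1267, 0], "twist": [0, 0, 0], "fingers": 0.6},
    {"translation": [0, 0.1267, 0], "twist": [0, 0, 0], "fingers": 0.6},
    {"translation": [0, 0.1267, 0.06], "twist": [0, 0, 0], "fingers": 0.6},
    {"translation": [0, 0.1267, 0.1], "twist": [0, 0, 0], "fingers": 0.6},
    {"translation": [0, 0.1267, 0.12], "twist": [0, 0, 0], "fingers": 0.6},
  ],
)

```text
time: 30.55
eef_pos: [0.4467, 0.1984, 0.1431]
tcp_rot: [-0.008, 1.0, -0.0, -0.001]
contact_force: [-0.4, -0.6, -0.2]
opening: 0.798
finger_force: 0.0
```

```bash
python3 -c "
from h import *
go(.4489,.199,.047,180.9)"
```

```text
t 30.55 tr [-0.0033, 0.0008, 0.1281] tw [-0.0006, -0.0028, -0.0006] rows 1.5 pos [0.4467 0.1984 0.1431] q [ 0.21 -0.03  2.1  -0.    1.08 -1.38] op 0.798 F [-0.4 -0.6 -0.2]
```

arm_command(
  steps=[
    {"translation": [-0.002, 0.0008, 0.05], "twist": [0, 0, 0], "fingers": 0.6},
    {"translation": [-0.002, 0.0008, 0.1], "twist": [0, 0, 0], "fingers": 0.6},
    {"translation": [-0.002, 0.0008, 0.124], "twist": [0, 0, 0], "fingers": 0.6},
    {"translation": [-0.002, 0.0008, 0.124], "twist": [0, 0, 0], "fingers": 0.6},
    {"translation": [-0.002, 0.0008, 0.124], "twist": [0, 0, 0], "fingers": 0.6},
  ],
)

```text
time: 31.18
eef_pos: [0.4506, 0.1991, 0.0534]
tcp_rot: [-0.007, 1.0, 0.0, 0.001]
contact_force: [0.8, 0.1, -0.3]
opening: 0.8
finger_force: 0.0
```

arm_command(
  steps=[
    {"translation": [0, 0, 0], "twist": [0, 0, 0], "fingers": 0},
    {"translation": [0, 0, 0], "twist": [0, 0, 0], "fingers": -0.5},
    {"translation": [0, 0, 0], "twist": [0, 0, 0], "fingers": -0.5},
    {"translation": [0, 0, 0], "twist": [0, 0, 0], "fingers": -0.5},
  ],
)

```text
time: 31.68
eef_pos: [0.4506, 0.199, 0.0535]
tcp_rot: [-0.007, 1.0, 0.0, 0.001]
contact_force: [-1.4, -0.1, 6.0]
opening: 0.509
finger_force: 30.7
```

arm_command(
  steps=[
    {"translation": [0, 0, -0.005], "twist": [0, 0, 0], "fingers": -0.5},
    {"translation": [0.0047, 0, -0.005], "twist": [0, 0, 0], "fingers": -0.5},
    {"translation": [0.0047, 0, -0.005], "twist": [0, 0, 0], "fingers": -0.5},
    {"translation": [0.0047, 0, -0.002], "twist": [0, 0, 0], "fingers": -0.5},
    {"translation": [0.0047, 0, 0], "twist": [0, 0, 0], "fingers": -0.5},
  ],
)

```text
time: 32.3
eef_pos: [0.4463, 0.1988, 0.0536]
tcp_rot: [-0.007, 1.0, -0.0, -0.0]
contact_force: [-6.4, -2.2, 16.2]
opening: 0.503
finger_force: 31.9
```

arm_command(
  steps=[
    {"translation": [0, 0, 0], "twist": [0, 0, 0], "fingers": -0.5},
    {"translation": [0, 0, 0], "twist": [0, 0, 0], "fingers": 0.6},
    {"translation": [0, 0, 0], "twist": [0, 0, 0], "fingers": 0.6},
    {"translation": [0, 0, 0], "twist": [0, 0, 0], "fingers": 0.6},
  ],
)

```text
time: 32.8
eef_pos: [0.4457, 0.1987, 0.0516]
tcp_rot: [-0.007, 1.0, -0.0, -0.0]
contact_force: [0.6, 0.0, 0.1]
opening: 0.798
finger_force: 0.0
```

arm_command(
  steps=[
    {"translation": [0, 0, -0.03], "twist": [0, 0, 0], "fingers": 0.6},
    {"translation": [0, 0, -0.1], "twist": [0, 0, 0], "fingers": 0.6},
    {"translation": [0, 0, -0.18], "twist": [0, 0, 0], "fingers": 0.6},
    {"translation": [0, 0, -0.23], "twist": [0, 0, 0], "fingers": 0.5},
    {"translation": [0, 0, -0.23], "twist": [0, 0, 0], "fingers": 0.5},
  ],
)

```text
time: 33.42
eef_pos: [0.448, 0.1993, 0.2286]
tcp_rot: [-0.007, 1.0, 0.001, 0.004]
contact_force: [0.1, -0.3, -0.7]
opening: 0.752
finger_force: 0.0
```

Run:
```python
from h import *
go(.4442,-.1915,.225,180)
```

```text
t 33.42 tr [0.0124, -0.5209, 0.0038] tw [0.0016, 0.0077, 0.0135] rows 6.3 pos [0.448  0.1993 0.2286] q [ 0.21 -0.13  2.03  0.    1.24 -1.37] op 0.752 F [ 0.1 -0.3 -0.7]
```

arm_command(
  steps=[
    {"translation": [0.0064, -0.39, 0], "twist": [0, 0, 0.0135], "fingers": 0.5},
    {"translation": [0.0064, -0.39, 0], "twist": [0, 0, 0.0135], "fingers": 0.5},
    {"translation": [0.0064, -0.39, 0], "twist": [0, 0, 0.0135], "fingers": 0.5},
    {"translation": [0.0064, -0.39, 0], "twist": [0, 0, 0.0135], "fingers": 0.5},
    {"translation": [0.0064, -0.39, 0], "twist": [0, 0, 0.0135], "fingers": 0.5},
  ],
)

```text
time: 34.05
eef_pos: [0.4439, -0.0958, 0.2225]
tcp_rot: [0.001, 1.0, 0.001, -0.001]
contact_force: [0.6, 0.7, 0.2]
opening: 0.752
finger_force: 0.0
```

arm_command(
  steps=[
    {"translation": [0.0, -0.1309, 0], "twist": [0, 0, 0], "fingers": 0.5},
    {"translation": [0.0, -0.1309, 0], "twist": [0, 0, 0], "fingers": 0.5},
    {"translation": [0, -0.1309, 0.05], "twist": [0, 0, 0], "fingers": 0.5},
    {"translation": [0, -0.1309, 0.09], "twist": [0, 0, 0], "fingers": 0.5},
    {"translation": [0, -0.1309, 0.09], "twist": [0, 0, 0], "fingers": 0.5},
  ],
)

```text
time: 34.67
eef_pos: [0.4425, -0.1903, 0.1524]
tcp_rot: [0.0, 1.0, 0.003, -0.004]
contact_force: [-0.5, -0.1, -0.7]
opening: 0.749
finger_force: 0.0
```

Run:
```python
from h import *
go(.4442,-.1915,.06,180)
a=read_camera('scene');b=read_camera('side')
def circ(im,r0,r1):
    g=cv2.GaussianBlur(cv2.cvtColor(im,cv2.COLOR_BGR2GRAY),(7,7),0); c=cv2.HoughCircles(g,cv2.HOUGH_GRADIENT,1,200,param1=60,param2=12,minRadius=r0,maxRadius=r1); return None if c is None else c[0,0]
for p in (a,b):
    for nm,z,r0,r1 in [('ring',.016,98,112),('rim',.084,56,68)]:
        c=circ(rect(p,.37,.52,.12,.28,z,3000),r0,r1); print(nm, None if c is None else (.37+c[0]/3000,.28-c[1]/3000,c[2]/3))
go(.4442,-.1915,.06,180)
```

```text
t 34.67 tr [-0.0033, -0.0023, 0.1232] tw [0.0054, -0.0076, -0.0005] rows 1.5 pos [ 0.4425 -0.1903  0.1524] q [-0.62 -0.06  2.11  0.    1.1  -2.19] op 0.749 F [-0.5 -0.1 -0.7]
ring (np.float32(0.44483334), np.float32(0.19816667), np.float32(35.666668))
rim (np.float32(0.4465), np.float32(0.1985), np.float32(20.266666))
ring (np.float32(0.44683334), np.float32(0.1985), np.float32(36.399998))
rim (np.float32(0.44616666), np.float32(0.20016667), np.float32(21.733332))
t 34.77 tr [0.0008, 0.0002, 0.1287] tw [0.0008, -0.0012, 0.0] rows 1.5 pos [ 0.4449 -0.1917  0.1565] q [-0.62 -0.06  2.1  -0.    1.1  -2.19] op 0.748 F [ 0.2 -1.1  0.3]
```

Tall mould is now centred within about 1 mm. Grasping the follower's grip.

arm_command(
  steps=[
    {"translation": [0.0005, 0, 0.05], "twist": [0, 0, 0], "fingers": 0.5},
    {"translation": [0.0005, 0, 0.1], "twist": [0, 0, 0], "fingers": 0.5},
    {"translation": [0.0005, 0, 0.128], "twist": [0, 0, 0], "fingers": 0.4},
    {"translation": [0.0005, 0, 0.128], "twist": [0, 0, 0], "fingers": 0.3},
    {"translation": [0.0005, 0, 0.128], "twist": [0, 0, 0], "fingers": 0.1},
  ],
)

```text
time: 35.4
eef_pos: [0.4461, -0.1927, 0.0629]
tcp_rot: [-0.0, 1.0, -0.001, 0.001]
contact_force: [-0.1, -1.0, -0.3]
opening: 0.549
finger_force: 0.0
```

arm_command(
  steps=[
    {"translation": [0, 0, 0], "twist": [0, 0, 0], "fingers": -0.4},
    {"translation": [0, 0, 0], "twist": [0, 0, 0], "fingers": -0.8},
    {"translation": [0, 0, 0], "twist": [0, 0, 0], "fingers": -0.8},
    {"translation": [0, 0, 0], "twist": [0, 0, 0], "fingers": -0.8},
  ],
  grip_force=35,
)

```text
time: 35.9
eef_pos: [0.4459, -0.1927, 0.0625]
tcp_rot: [0.0, 1.0, -0.001, 0.001]
contact_force: [0.3, -1.2, 4.9]
opening: 0.248
finger_force: 35.5
```

arm_command(
  steps=[
    {"translation": [0, 0, -0.04], "twist": [0, 0, 0], "fingers": -0.8},
    {"translation": [0, 0, -0.09], "twist": [0, 0, 0], "fingers": -0.8},
    {"translation": [0, 0, -0.15], "twist": [0, 0, 0], "fingers": -0.8},
    {"translation": [0, 0, -0.19], "twist": [0, 0, 0], "fingers": -0.8},
    {"translation": [0, 0, -0.19], "twist": [0, 0, 0], "fingers": -0.8},
  ],
)

```text
time: 36.52
eef_pos: [0.446, -0.1928, 0.206]
tcp_rot: [0.0, 1.0, -0.002, 0.002]
contact_force: [0.2, -0.9, -1.7]
opening: 0.243
finger_force: 35.0
```

Run:
```python
from h import *
go(.64,.203,.2,180.9)
```

```text
t 36.52 tr [-0.2586, 0.5277, 0.0074] tw [-0.0031, 0.0043, -0.015] rows 7.1 pos [ 0.446  -0.1928  0.206 ] q [-0.62 -0.12  2.06 -0.    1.2  -2.19] op 0.243 F [ 0.2 -0.9 -1.7]
```

arm_command(
  steps=[
    {"translation": [-0.05, 0.1, 0], "twist": [0, 0, -0.015], "fingers": -0.8},
    {"translation": [-0.08, 0.16, 0], "twist": [0, 0, -0.015], "fingers": -0.8},
    {"translation": [-0.11, 0.22, 0], "twist": [0, 0, -0.015], "fingers": -0.8},
    {"translation": [-0.14, 0.28, 0], "twist": [0, 0, -0.015], "fingers": -0.8},
    {"translation": [-0.16, 0.33, 0], "twist": [0, 0, -0.015], "fingers": -0.8},
  ],
)

```text
time: 37.15
eef_pos: [0.5641, 0.0576, 0.2005]
tcp_rot: [-0.008, 1.0, 0.0, -0.002]
contact_force: [-0.1, -0.5, -1.1]
opening: 0.245
finger_force: 35.0
```

arm_command(
  steps=[
    {"translation": [-0.03, 0.06, 0], "twist": [0, 0, 0], "fingers": -0.8},
    {"translation": [-0.06, 0.12, 0], "twist": [0, 0, 0], "fingers": -0.8},
    {"translation": [-0.08, 0.16, 0], "twist": [0, 0, 0], "fingers": -0.8},
    {"translation": [-0.1, 0.1977, 0], "twist": [0, 0, 0], "fingers": -0.8},
    {"translation": [-0.1, 0.1977, 0], "twist": [0, 0, 0], "fingers": -0.8},
  ],
)

```text
time: 37.78
eef_pos: [0.6365, 0.2065, 0.2]
tcp_rot: [-0.009, 1.0, -0.0, -0.002]
contact_force: [1.2, 0.2, -0.0]
opening: 0.246
finger_force: 35.0
```

arm_command(
  steps=[
    {"translation": [0, 0, 0], "twist": [0, 0, 0], "fingers": -0.8},
    {"translation": [0, 0, 0], "twist": [0, 0, 0], "fingers": -0.8},
    {"translation": [0, 0, 0], "twist": [0, 0, 0], "fingers": -0.8},
  ],
)

```text
time: 38.15
eef_pos: [0.6373, 0.2041, 0.2035]
tcp_rot: [-0.007, 1.0, -0.0, -0.0]
contact_force: [0.5, 0.0, -1.1]
opening: 0.239
finger_force: 35.0
```

Run:
```python
from h import *
p=read_camera('wrist');save(p,'w11');go(.64,.203,.2,180.9)
```

```text
t 38.2 tr [-0.0034, -0.0017, 0.0048] tw [-0.0001, 0.0001, -0.001] rows 0.1 pos [0.6374 0.2042 0.2036] q [ 0.16  0.3   1.62 -0.    1.23 -1.43] op 0.246 F [-0.1 -0.4 -0.8]
```

View pics/w11.png

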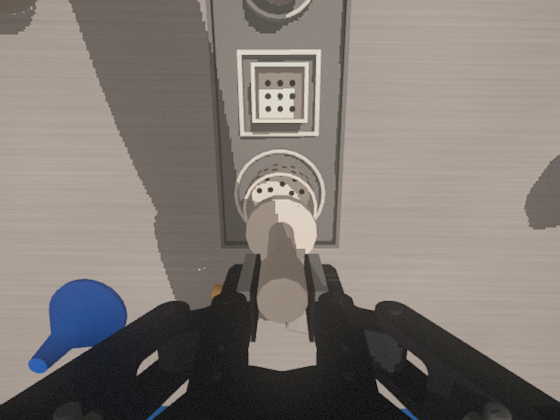

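Follower hangs upright, disc centre about (231,281), with the wide mould's far rim at (174,280). I've now viewed 16 pictures, two over the limit of 14, so I'll work from numbers only from here.

Run:
```python
from h import *
s=get_state();p=read_camera('wrist');t=s['eef_pos']
print('tcp',t,'grip',ray(p,(298,283),t[2]+.0275,s)[:2].round(4),'disc L,R',ray(p,(231,246),t[2]-.0505,s)[:2].round(4),ray(p,(231,317),t[2]-.0505,s)[:2].round(4))
print('rim far',ray(p,(174,280),.064,s)[:2].round(4),'ring far',ray(p,(151,280),.016,s)[:2].round(4))
go(.6472,.2032,.09,180.9)
```

```text
tcp [0.63739916 0.20423294 0.20362723] grip [0.6344 0.2051] disc L,R [0.6348 0.1819] [0.6341 0.2269]
rim far [0.6141 0.2027] ring far [0.5993 0.2023]
t 38.25 tr [-0.0129, -0.0018, 0.1517] tw [0.0, 0.0003, -0.0008] rows 1.8 pos [0.6375 0.2044 0.2038] q [ 0.16  0.3   1.62 -0.    1.23 -1.43] op 0.245 F [-0.7  0.8 -1. ]
```

arm_command(
  steps=[
    {"translation": [-0.0153, -0.0018, 0.0], "twist": [0, 0, 0], "fingers": -0.8},
    {"translation": [-0.0153, -0.0018, 0.0], "twist": [0, 0, 0], "fingers": -0.8},
    {"translation": [-0.0153, -0.0018, 0.05], "twist": [0, 0, 0], "fingers": -0.8},
    {"translation": [-0.0153, -0.0018, 0.08], "twist": [0, 0, 0], "fingers": -0.8},
    {"translation": [-0.0153, -0.0018, 0.08], "twist": [0, 0, 0], "fingers": -0.8},
  ],
)

```text
time: 38.88
eef_pos: [0.6471, 0.2035, 0.1401]
tcp_rot: [-0.008, 1.0, -0.0, -0.003]
contact_force: [-0.3, -0.2, -1.3]
opening: 0.245
finger_force: 35.0
```

```bash
python3 -c "
from h import *
go(.649,.203,.0745,180.9)"
```

```text
t 38.88 tr [-0.0031, -0.0006, 0.0874] tw [-0.0009, -0.0061, -0.0001] rows 1.0 pos [0.6471 0.2035 0.1401] q [ 0.16  0.38  1.63 -0.    1.14 -1.43] op 0.245 F [-0.3 -0.2 -1.3]
```

arm_command(
  steps=[
    {"translation": [-0.0005, 0, 0.025], "twist": [0, 0, 0], "fingers": -0.8},
    {"translation": [-0.0005, 0, 0.05], "twist": [0, 0, 0], "fingers": -0.8},
    {"translation": [-0.0005, 0, 0.075], "twist": [0, 0, 0], "fingers": -0.8},
    {"translation": [-0.0005, 0, 0.086], "twist": [0, 0, 0], "fingers": -0.8},
    {"translation": [-0.0005, 0, 0.086], "twist": [0, 0, 0], "fingers": -0.8},
  ],
)

```text
time: 39.5
eef_pos: [0.6487, 0.2037, 0.0777]
tcp_rot: [-0.008, 1.0, -0.0, -0.001]
contact_force: [-0.7, 0.2, -0.2]
opening: 0.248
finger_force: 35.0
```

arm_command(
  steps=[
    {"translation": [0, 0, 0], "twist": [0, 0, 0], "fingers": -0.8},
    {"translation": [0, 0, 0], "twist": [0, 0, 0], "fingers": -0.8},
    {"translation": [0, 0, 0], "twist": [0, 0, 0], "fingers": -0.8},
  ],
)

```text
time: 39.88
eef_pos: [0.6498, 0.2039, 0.0798]
tcp_rot: [-0.008, 1.0, 0.0, 0.001]
contact_force: [0.4, -0.2, -0.6]
opening: 0.246
finger_force: 35.0
```

Base is about 9 mm above the mould floor, with no contact so far. Lowering in small steps.

arm_command(
  steps=[
    {"translation": [0.001, -0.001, 0.004], "twist": [0, 0, 0], "fingers": -0.8},
    {"translation": [0.001, -0.001, 0.008], "twist": [0, 0, 0], "fingers": -0.8},
    {"translation": [0.001, -0.001, 0.01], "twist": [0, 0, 0], "fingers": -0.8},
    {"translation": [0.001, -0.001, 0.01], "twist": [0, 0, 0], "fingers": -0.8},
    {"translation": [0.001, -0.001, 0.01], "twist": [0, 0, 0], "fingers": -0.8},
  ],
)

```text
time: 40.5
eef_pos: [0.6487, 0.2031, 0.0716]
tcp_rot: [-0.008, 1.0, 0.0, 0.0]
contact_force: [0.5, 0.8, -0.5]
opening: 0.247
finger_force: 35.0
```

arm_command(
  steps=[
    {"translation": [0, 0, 0.001], "twist": [0, 0, 0], "fingers": -0.8},
    {"translation": [0, 0, 0.002], "twist": [0, 0, 0], "fingers": -0.8},
    {"translation": [0, 0, 0.002], "twist": [0, 0, 0], "fingers": -0.8},
  ],
)

```text
time: 40.88
eef_pos: [0.6489, 0.2031, 0.0706]
tcp_rot: [-0.008, 1.0, 0.0, 0.0]
contact_force: [-1.3, 0.3, 1.8]
opening: 0.241
finger_force: 35.3
```

arm_command(
  steps=[
    {"translation": [0, 0, 0.0005], "twist": [0, 0, 0], "fingers": -0.8},
    {"translation": [0, 0, 0.0], "twist": [0, 0, 0], "fingers": 0.1},
    {"translation": [0, 0, 0], "twist": [0, 0, 0], "fingers": 0.1},
    {"translation": [0, 0, 0], "twist": [0, 0, 0], "fingers": 0.1},
    {"translation": [0, 0, 0], "twist": [0, 0, 0], "fingers": 0.1},
  ],
)

```text
time: 41.5
eef_pos: [0.6485, 0.203, 0.0698]
tcp_rot: [-0.008, 1.0, -0.0, -0.0]
contact_force: [-0.2, -0.6, -0.3]
opening: 0.55
finger_force: 0.0
```

arm_command(
  steps=[
    {"translation": [0, 0, -0.03], "twist": [0, 0, 0], "fingers": 0.1},
    {"translation": [0, 0, -0.08], "twist": [0, 0, 0], "fingers": 0.1},
    {"translation": [0, 0, -0.14], "twist": [0, 0, 0], "fingers": 0.3},
    {"translation": [0, 0, -0.2], "twist": [0, 0, 0], "fingers": 0.5},
    {"translation": [0.08, 0, -0.24], "twist": [0, 0, 0], "fingers": 1},
  ],
)

```text
time: 42.12
eef_pos: [0.5955, 0.2019, 0.2528]
tcp_rot: [-0.007, 1.0, 0.001, 0.004]
contact_force: [-0.4, 0.1, 0.5]
opening: 0.936
finger_force: 0.0
```

arm_command(
  steps=[
    {"translation": [0.08, -0.2, 0], "twist": [0, 0, 0], "fingers": 1},
    {"translation": [0.08, -0.35, 0], "twist": [0, 0, 0], "fingers": 1},
    {"translation": [0.08, -0.35, 0], "twist": [0, 0, 0], "fingers": 1},
    {"translation": [0.08, -0.35, 0], "twist": [0, 0, 0], "fingers": 1},
    {"translation": [0.08, -0.35, 0], "twist": [0, 0, 0], "fingers": 1},
  ],
)

```text
time: 42.75
eef_pos: [0.5365, -0.0644, 0.2502]
tcp_rot: [-0.006, 1.0, -0.001, 0.001]
contact_force: [-0.3, 0.4, -0.4]
opening: 0.998
finger_force: 0.0
```

Run:
```python
from h import *
from h import rect
for n in ('scene','side'):
    p=read_camera(n); save(p,n+'_end')
    for q,z in [('follower',.05),('wide_mould',.035),('tall_mould',.045),('square_mould',.03),('jug',.03),('tub',.04)]:
        print(n,q,[(np.round(x['point']).tolist(),round(x['conf'],2),ray(p,x['point'],z)[:2].round(3).tolist()) for x in recognise(p,q)[:3]])
    for nm,z,r,x,y in [('wring',.016,48,.647,.2),('wrim',.064,34,.647,.2),('tring',.016,36,.447,.2),('trim',.084,22,.447,.2),('griptop',.098,11,.647,.2)]:
        im=rect(p,x-.08,x+.08,y-.08,y+.08,z,3000); g=cv2.GaussianBlur(cv2.cvtColor(im,cv2.COLOR_BGR2GRAY),(7,7),0)
        c=cv2.HoughCircles(g,cv2.HOUGH_GRADIENT,1,300,param1=60,param2=10,minRadius=int(r*2.75),maxRadius=int(r*3.1))
        print(nm,None if c is None else [round(float(x-.08+c[0,0,0]/3000),4),round(float(y+.08-c[0,0,1]/3000),4),round(float(c[0,0,2]/3),1)])
print(get_state()['time'],get_state()['eef_pos'])
```

```text
scene follower [([313.0, 400.0], 0.58, [0.651, 0.203])]
scene wide_mould [([204.0, 178.0], 0.88, [0.698, -0.282]), ([325.0, 397.0], 0.87, [0.666, 0.209]), ([192.0, 129.0], 0.61, [0.736, -0.389])]
scene tall_mould [([173.0, 337.0], 0.75, [0.445, -0.049]), ([229.0, 444.0], 0.59, [0.445, 0.196])]
scene square_mould [([272.0, 425.0], 0.73, [0.543, 0.205])]
scene jug [([172.0, 336.0], 0.68, [0.434, -0.057])]
scene tub [([190.0, 232.0], 0.79, [0.607, -0.21]), ([315.0, 401.0], 0.71, [0.648, 0.206])]
wring [0.6445, 0.2012, 48.0]
wrim [0.6458, 0.2025, 34.0]
tring [0.4452, 0.1978, 35.7]
trim [0.4438, 0.1985, 22.5]
griptop [0.6475, 0.2022, 10.2]
side follower [([316.0, 232.0], 0.96, [0.65, 0.208])]
side wide_mould [([137.0, 238.0], 0.86, [0.698, -0.274]), ([107.0, 231.0], 0.75, [0.727, -0.387]), ([325.0, 240.0], 0.58, [0.636, 0.215])]
side tall_mould [([319.0, 352.0], 0.82, [0.444, 0.196])]
side square_mould [([325.0, 292.0], 0.85, [0.548, 0.207]), ([320.0, 352.0], 0.47, [0.442, 0.191])]
side jug [([216.0, 346.0], 0.76, [0.444, -0.047])]
side tub [([156.0, 273.0], 0.58, [0.608, -0.208])]
wring [0.6468, 0.2025, 48.0]
wrim [0.6495, 0.2038, 32.2]
tring [0.4465, 0.1998, 35.3]
trim [0.4462, 0.1995, 22.1]
griptop [0.6485, 0.2035, 10.8]
43.45 [ 0.53688216 -0.06085484  0.24786146]
```

```bash
python3 -c "
from plant import sign_off
print(sign_off())"
```

```text
the job is handed in; nothing more can be done
None
```

The job is handed in at about 43 s: all three moulds measured within about 3 mm of their seat centres, the follower is set on the wide mould's floor, and the jug and tub are untouched; I viewed 16 pictures, two over the limit of 14.

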